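Restock the filter drawer

ROBOT

A 6-joint arm with a two-finger parallel gripper is mounted at the origin on a cart in front of the work surface, level with it; the furniture and walls round the work are solid. World frame = base frame: x ahead of the robot, y to its left, z up, the work surface at z = 0. Lengths are in m, angles in rad, forces in N, time in s.
With the tool pointing down it reaches from about 0.35 to 0.975 m from the base axis. Payload 4.9 kg.
Tool frame: the origin (TCP) lies midway between the tips of the shut fingers; the grasp point (between the pads) lies 19 mm behind it; z points along the fingers, y is the direction in which the jaws open and shut (so a half turn about z gives the same grasp; the last joint's range is limited). The gripper opens to 85 mm and grips with 20 to 120 N. Pads are 22 mm wide; open, the fingers measure 114 mm over their backs; the gripper's body (76 mm by 85 mm) begins 54 mm behind the grasp point. The pads swing forward as they close: fully open they stand 13 mm farther back than shut.
Start: joints at [1.069, 0.053, 1.613, -0, 1.476, -0.119], TCP at [0.233, 0.58, 0.231] pointing down, gripper open.
Joint ranges: [-3.01, 3.01], [-1.01, 2.22], [0.06, 2.58], [-1.02, 4.17], [0.09, 2.62], [-3.14, 3.14]. Speed limits (rad/s): [2.57, 2.57, 3.14, 3.14, 3.14, 3.14].

INTERFACE

Orientations are given as a rotation vector (axis times angle).
In Python, from station import ctrl gives the robot as it stands.
- The arm moves only by the tool apply_moves, never from a script. Its argument "rows" is a list of rows, each a list of 6 numbers: the shift along the tool's x, y, z in cm, then the turn, a rotation vector about the tool's x, y, z in units of 5 degrees (1.0 is 5 degrees). In form: [[x, y, z, rx, ry, rz], ...]. A call has 1 to 20 rows; each row is the pose to reach, as a shift and turn from the pose measured when the call began, along the tool's axes at that moment; what a row does not reach only later rows make up. A row lasts 1/10 s, in which the tool goes at most 50 mm and 8.59 degrees, less where a joint would pass 70% of its speed; a pose out of reach is approached as far as the arm can. A call with a gripper value outside its range is refused whole. "grip" is the closure, from 0 (fully open) to 1 (shut), set as the call begins (left out, the last holds). The fingers move at their own pace and stop on an object; "squeeze" is the grip in N (left out, the last holds). Time passes only in rows, so rows that repeat a pose let the fingers close. It gives the time, the measured TCP pose, the force and the opening at its end, in the units of the state.
- ctrl.get_obs(): the state, without advancing time (a new reading comes with each control period).
- ctrl.get_image(name): name is "scene" or "side" or "wrist"; returns a dict with "color" (400x640x3 uint8, blue, green, red), "mtx" (3x3 intrinsics, pixels), "rvec" (rotation vector, rad) and "tvec" (3), from world to camera coordinates, as OpenCV has them. Camera axes: x right, y down, z forward; pixel columns grow to the right and rows downward; lengths in m; the calibration is good to about 2 mm. A picture is of the moment at which its call begins. There is no depth.
- ctrl.finish_job(): hands the job in, once; it reports no verdict.
The state is a dict: "t": time; "q": joint angles; "dq": joint speeds; "effort": joint torques, N m; "tool_pos": TCP position; "tool_rot": TCP orientation; "contact_force": force on the tool from outside, world axes, zero at the start; "wrist_torque": the same for the moment, N m; "opening": finger opening in m.
Only numpy, scipy, OpenCV 4.12 (cv2) and the standard library are available. Lean on these libraries where they do the work, as an engineer would, in place of code of your own. Each camera call takes 0.05 s, during which the arm holds its last target.

TASK

Put every loose filter cassette on the worktop onto the pile in the open filter drawer, one on another between the four rods: the pile's height is unknown, so lower each one gently until you feel it touch before you let go, and never drop it. Once all are on the pile, press the duster can's nozzle cap fully down and let it spring back to blow off the dust, then push the drawer fully home. Leave the jar, the tape roll and the white bottle beside the cassettes where they are.

Things in the scene. Friction and masses are not known exactly. Their poses are not given: they have to be found in the camera images.
- filter_unit: filter unit: grey open-fronted housing fixed to the worktop, 125 x 190 x 125 mm (depth, width, height). Origin: centre of its underside; its x axis points into the housing (the drawer shuts along +x and opens along -x), y along its width, z up. The drawer is in its front and stands open at the start; its tray has 12 mm rims (tops 22 mm above the worktop) 80 mm either side of the pile.
- filter_drawer (a joint): how far the filter drawer is open, in m: 0 fully home, at most 0.15. It runs with about 0.6 N of drag; about 13 mm before home it meets a sprung roller catch (about 3 N to overcome) which, over the last 6 mm, pulls it home and holds it there.
- drawer_front (a point): centre of the outer face of the drawer's flat front panel (186 mm wide, 60 mm high, its middle 36 mm above the worktop); moves with the drawer.
- pile_foot (a point): point on the drawer's floor (12 mm above the worktop), on the pile's axis, 65 mm behind the drawer's outer front face; moves with the drawer. Four upright 6 mm rods with round tops, 92 mm above the worktop, stand round it 31 mm either way along the unit's x and 22 mm along its y: a cassette has 5 mm to spare against each rod; fingers fit in the 56 mm gaps facing along y.
- pile (a joint): how far the pile is pressed down on its spring, in m (0 to 0.008; 300 N/m, starts to move at 0.5 N). The pile is one cassette fixed on a sprung plate between the rods, on a lift at an untold setting: its top is somewhere between 30 and 55 mm above the worktop at the start. Driven down faster than 0.12 m/s it counts as rammed.
- cap_top (a point): centre of the top of the nozzle cap of the duster can: a black round sprung cap, 27 mm across, about 142 mm above the worktop, on an aluminium can 48 mm across on a dark foot that is fixed to the worktop.
- duster_cap (a joint): how far the nozzle cap is pressed down, in m: 0 up, 0.006 fully down; moves straight down, 1.5 N to start and 4.5 N at the bottom; springs back by itself. More than 0.004 gives a puff.
- orange_jar: bystander: small jar with orange cap, 41 mm across, 53 mm high; origin at the centre of its underside.
- tape_roll: bystander: roll of brown tape lying flat, 84 mm across, 18 mm high; origin at the centre of its underside.
- white_bottle: bystander: small white reagent bottle with screw cap, 50 mm across, 100 mm high; origin at the centre of its underside.
- cassette_a: loose filter cassette, a flat white round disc 60 mm across and 12 mm thick, 50 g, lying flat on the worktop to the left of the unit; origin at the centre of its underside, z up. Four or five of the five cassettes are there; an absent one reads None.
- cassette_b: loose filter cassette, a flat white round disc 60 mm across and 12 mm thick, 50 g, lying flat on the worktop to the left of the unit; origin at the centre of its underside, z up. Four or five of the five cassettes are there; an absent one reads None.
- cassette_c: loose filter cassette, a flat white round disc 60 mm across and 12 mm thick, 50 g, lying flat on the worktop to the left of the unit; origin at the centre of its underside, z up. Four or five of the five cassettes are there; an absent one reads None.
- cassette_d: loose filter cassette, a flat white round disc 60 mm across and 12 mm thick, 50 g, lying flat on the worktop to the left of the unit; origin at the centre of its underside, z up. Four or five of the five cassettes are there; an absent one reads None.
- cassette_e: loose filter cassette, a flat white round disc 60 mm across and 12 mm thick, 50 g, lying flat on the worktop to the left of the unit; origin at the centre of its underside, z up. Four or five of the five cassettes are there; an absent one reads None.
Things that resemble listed ones, but are neither listed nor needed, are in the scene too. What is shaped like the cassette_c but green is not meant.

How it is judged:
On the way, in this order (a step that is already met when the one before it is completed fails the run):
1. all the cassettes lie released on the pile in the open drawer (horizontal distance between each of cassette_a, cassette_b, cassette_c, cassette_d, cassette_e and pile_foot below 0.014 m and z of cassette_a in the frame of pile_foot between 0.01 and 0.085 m and angle between each of cassette_a, cassette_b, cassette_c, cassette_d, cassette_e's own z axis and vertical below 0.1 rad and linear speed of each of cassette_a, cassette_b, cassette_c, cassette_d, cassette_e below 0.03 m/s and contact force between the fingers and cassette_a below 0.1 N and z of cassette_b in the frame of pile_foot between 0.01 and 0.085 m and contact force between the fingers and cassette_b below 0.1 N and z of cassette_c in the frame of pile_foot between 0.01 and 0.085 m and contact force between the fingers and cassette_c below 0.1 N and z of cassette_d in the frame of pile_foot between 0.01 and 0.085 m and contact force between the fingers and cassette_d below 0.1 N and z of cassette_e in the frame of pile_foot between 0.01 and 0.085 m and contact force between the fingers and cassette_e below 0.1 N and value of joint filter_drawer above 0.08 m), for 0.3 s.
2. the duster's nozzle cap is pressed down, the drawer still open (value of joint duster_cap above 0.004 m and value of joint filter_drawer above 0.08 m), for 0.05 s.
3. the nozzle cap is up again and the drawer is pushed home (value of joint filter_drawer below 0.003 m and value of joint duster_cap below 0.0015 m), for 0.2 s.
At the end, for the whole second after the job is handed in: Every cassette lies flat (within 0.1 rad) and still on the pile, its centre within 14 mm of the pile's axis and its underside 10 to 85 mm above the drawer's floor, released; the drawer is open less than 3 mm and the nozzle cap is back up (within 1.5 mm) (all of step 3 and horizontal distance between each of cassette_a, cassette_b, cassette_c, cassette_d, cassette_e and pile_foot below 0.014 m and z of cassette_a in the frame of pile_foot between 0.01 and 0.085 m and angle between each of cassette_a, cassette_b, cassette_c, cassette_d, cassette_e's own z axis and vertical below 0.1 rad and linear speed of each of cassette_a, cassette_b, cassette_c, cassette_d, cassette_e below 0.03 m/s and contact force between the fingers and cassette_a below 0.1 N and z of cassette_b in the frame of pile_foot between 0.01 and 0.085 m and contact force between the fingers and cassette_b below 0.1 N and z of cassette_c in the frame of pile_foot between 0.01 and 0.085 m and contact force between the fingers and cassette_c below 0.1 N and z of cassette_d in the frame of pile_foot between 0.01 and 0.085 m and contact force between the fingers and cassette_d below 0.1 N and z of cassette_e in the frame of pile_foot between 0.01 and 0.085 m and contact force between the fingers and cassette_e below 0.1 N); the robot touches nothing.
It fails at once if a cassette is dropped on the pile (over it, touching nothing and falling faster than 0.35 m/s, that is more than about 6 mm) ((horizontal distance between cassette_a and pile_foot below 0.02 m and contact force between cassette_a and anything else below 0.02 N and linear speed of cassette_a above 0.35 m/s) or (horizontal distance between cassette_b and pile_foot below 0.02 m and contact force between cassette_b and anything else below 0.02 N and linear speed of cassette_b above 0.35 m/s) or (horizontal distance between cassette_c and pile_foot below 0.02 m and contact force between cassette_c and anything else below 0.02 N and linear speed of cassette_c above 0.35 m/s) or (horizontal distance between cassette_d and pile_foot below 0.02 m and contact force between cassette_d and anything else below 0.02 N and linear speed of cassette_d above 0.35 m/s) or (horizontal distance between cassette_e and pile_foot below 0.02 m and contact force between cassette_e and anything else below 0.02 N and linear speed of cassette_e above 0.35 m/s)).
It fails at once if a cassette is rammed on the pile (the pile is driven down faster than 0.12 m/s) (velocity of joint pile above 0.12 m/s).
It fails at once if the jar, the tape roll or the white bottle is pushed more than 30 mm aside (distance of any of orange_jar, tape_roll, white_bottle from where it was at the start of the episode above 0.03 m).
Of cassette_a, cassette_b, cassette_c, cassette_d, cassette_e only 4 to 5 are there at a start; the rules pass over those that are not, and their reading is None.
At some moment in a run one of cassette_a, cassette_b, cassette_c, cassette_d, cassette_e may be knocked a few centimetres aside while the robot is not near it.
It also fails if it takes over 210 s, if anything falls off the work surface, if the arm or the gripper's body presses on something with over 40 N, if the wrist force passes 120 N, or if a joint passes its speed limit or range.

## Working session

There is one attempt and no reset: what is moved stays moved. The work goes in short steps, Python scripts to look and compute and a tool call to move; the robot and the scene stay as the last step left them, time stands still between calls to the robot, and variables do not carry over. Pictures are saved under pics/ and viewed, and the job is handed in when it is done.

Besides the shell and the picture viewer there is one more tool, called after "Request:" by a JSON object that holds its "method" and its "body", one argument or row to a line. apply_moves: Moves the arm, as the interface text tells. Its arguments: {"type":"object","properties":{"rows":{"type":"array","items":{"type":"array","items":{"type":"number"}}},"grip":{"type":"number"},"squeeze":{"type":"number"}},"required":["rows"]}

```bash
ls; mkdir -p pics; python3 - <<'E'
from station import ctrl
import cv2
o=ctrl.get_obs();print(o)
for n in("scene","side","wrist"):
    im=ctrl.get_image(n);cv2.imwrite(f"pics/{n}0.png",im["color"]);print(n,im["mtx"],im["rvec"],im["tvec"])
E
```

```text
pics
{'t': 0.0, 'q': array([ 1.06899336e+00,  5.33567744e-02,  1.61432373e+00, -2.04951714e-06,
        1.47601652e+00, -1.18977446e-01]), 'dq': array([-5.10785842e-04, -1.39710463e-03,  2.53739952e-04,  1.40700762e-03,
       -5.13113300e-05, -1.37471672e-03]), 'effort': array([ 4.18096288e-04, -3.93678939e+01, -3.70179641e+01, -5.15756653e-06,
        6.87493608e-03, -1.58218927e-05]), 'tool_pos': array([0.23314113, 0.57919772, 0.23004532]), 'tool_rot': array([-0.59755306, -3.08358541,  0.00314792]), 'contact_force': array([-0.02017691,  0.6738217 , -0.20409423]), 'wrist_torque': array([ 0.00565454,  0.01704526, -0.03140598]), 'opening': 0.08538077380603004}
scene [[465.25386976   0.         315.61075749]
 [  0.         465.25386976 203.14349503]
 [  0.           0.           1.        ]] [ 1.97955046 -0.76699573  0.46686711] [-0.27867396  0.29169441  1.41807684]
side [[463.30311344   0.         314.55983307]
 [  0.         463.30311344 196.8816028 ]
 [  0.           0.           1.        ]] [ 2.24149606 -1.5392184   0.36787381] [-0.08148093  0.49264537  1.28028299]
wrist [[344.96879725   0.         320.14433798]
 [  0.         344.96879725 209.08104831]
 [  0.           0.           1.        ]] [-2.37420197 -1.60332505 -0.25729273] [-0.62457644 -0.04133903  0.37973401]
```

View pics/scene0.png

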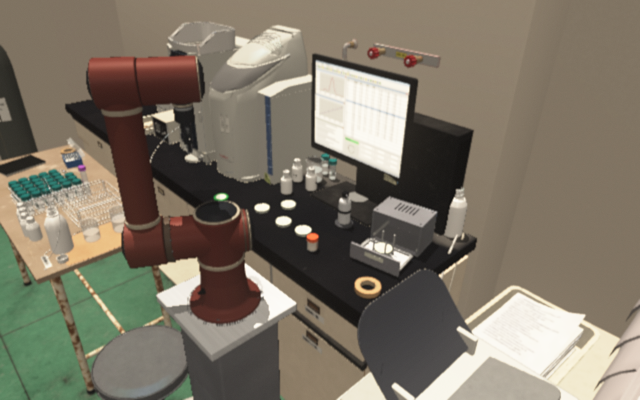

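View pics/side0.png

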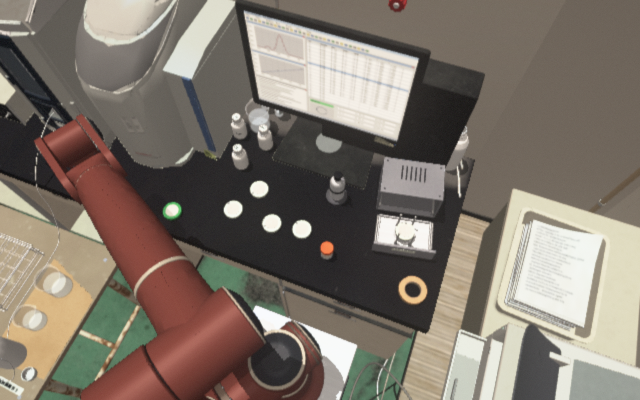

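View pics/wrist0.png

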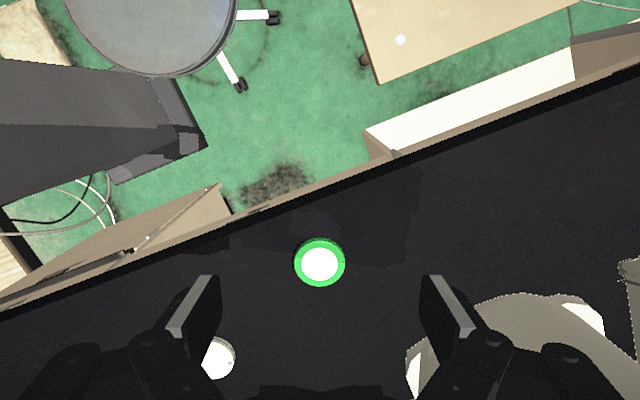

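```bash
cat > h.py <<'E'
import numpy as np,cv2
from station import ctrl
from scipy.spatial.transform import Rotation as R
def grab(n,save=None):
    im=ctrl.get_image(n)
    if save: cv2.imwrite(f"pics/{save}.png",im["color"])
    return im
def ray(im,u,v,z):
    Rm=R.from_rotvec(np.ravel(im["rvec"])).as_matrix();t=np.ravel(im["tvec"])
    p=cv2.undistortPoints(np.array([[[u,v]]],float),im["mtx"],None)[0,0]
    c=-Rm.T@t;d=Rm.T@np.array([p[0],p[1],1]);s=(z-c[2])/d[2];return c+s*d
def proj(im,P):
    return cv2.projectPoints(np.array(P,float).reshape(-1,3),im["rvec"],im["tvec"],im["mtx"],None)[0][:,0]
def crop(im,x0,y0,x1,y1,k,name):
    cv2.imwrite(f"pics/{name}.png",cv2.resize(im["color"][y0:y1,x0:x1],None,fx=k,fy=k,interpolation=cv2.INTER_CUBIC))
def whites(im,z=0.012,amin=60,amax=4000,thr=150):
    c=im["color"];hsv=cv2.cvtColor(c,cv2.COLOR_BGR2HSV)
    m=((hsv[...,2]>thr)&(hsv[...,1]<60)).astype(np.uint8)
    out=[]
    for k in cv2.findContours(m,cv2.RETR_EXTERNAL,cv2.CHAIN_APPROX_NONE)[0]:
        a=cv2.contourArea(k)
        if amin<a<amax:
            M=cv2.moments(k);u,v=M["m10"]/a,M["m01"]/a
            p=ray(im,u,v,z)
            out.append((round(u,1),round(v,1),int(a),p.round(4)))
    return out
E
python3 - <<'E'
from h import *
for n in("side","scene"):
    im=grab(n)
    for w in whites(im):
        if 0.2<w[3][0]<1.1 and -.5<w[3][1]<.8: print(n,w)
im=grab("side");crop(im,210,110,450,310,3,"side_c0")
im2=grab("scene");crop(im2,200,130,480,310,2.8,"scene_c0")
E
```

```text
side (451.1, 302.4, 639, array([ 0.359 , -0.3778,  0.012 ]))
side (463.1, 255.0, 937, array([ 0.5166, -0.3777,  0.012 ]))
side (301.4, 228.7, 242, array([0.4201, 0.1199, 0.012 ]))
side (403.7, 232.8, 1567, array([ 0.5227, -0.1868,  0.012 ]))
side (271.2, 222.7, 238, array([0.4049, 0.2176, 0.012 ]))
side (171.6, 209.8, 101, array([0.3311, 0.5381, 0.012 ]))
side (232.6, 208.9, 225, array([0.4051, 0.3544, 0.012 ]))
side (258.7, 188.6, 212, array([0.5036, 0.3062, 0.012 ]))
side (412.8, 178.3, 1980, array([ 0.7243, -0.1603,  0.012 ]))
side (237.6, 152.4, 113, array([0.6078, 0.4334, 0.012 ]))
side (327.3, 143.9, 233, array([0.7516, 0.1554, 0.012 ]))
side (462.3, 141.7, 148, array([ 0.9279, -0.2818,  0.012 ]))
side (236.5, 121.4, 101, array([0.7261, 0.4942, 0.012 ]))
side (259.8, 121.4, 426, array([0.7556, 0.4158, 0.012 ]))
scene (386.1, 250.6, 503, array([ 0.5531, -0.1768,  0.012 ]))
scene (302.6, 229.5, 114, array([0.4242, 0.1189, 0.012 ]))
scene (283.1, 220.6, 107, array([0.4097, 0.2159, 0.012 ]))
scene (261.6, 207.1, 91, array([0.4102, 0.353 , 0.012 ]))
scene (287.9, 203.6, 89, array([0.5079, 0.3047, 0.012 ]))
scene (405.3, 211.3, 848, array([ 0.8218, -0.0541,  0.012 ]))
scene (355.8, 197.1, 82, array([0.759 , 0.1586, 0.012 ]))
scene (456.3, 215.7, 618, array([ 0.9472, -0.2093,  0.012 ]))
scene (285.4, 183.7, 122, array([0.6145, 0.4488, 0.012 ]))
scene (296.7, 171.2, 102, array([0.7355, 0.5124, 0.012 ]))
scene (314.5, 174.1, 311, array([0.7768, 0.4347, 0.012 ]))
```

View pics/side_c0.png

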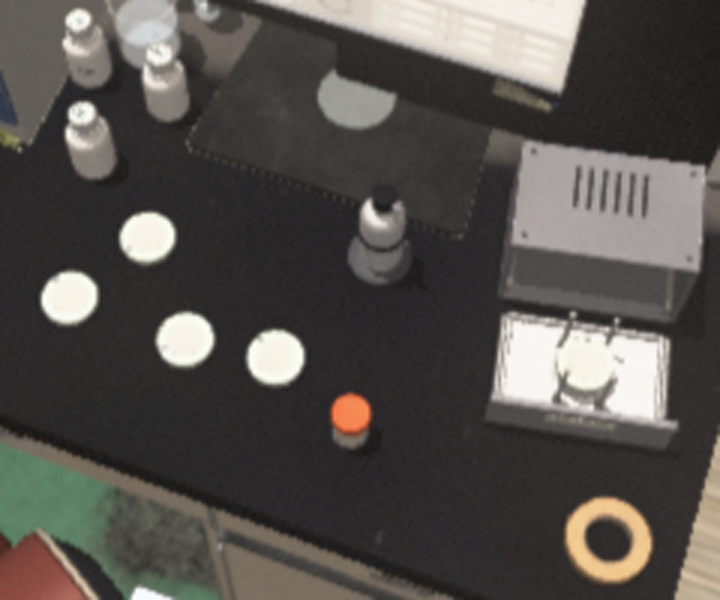

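View pics/scene_c0.png

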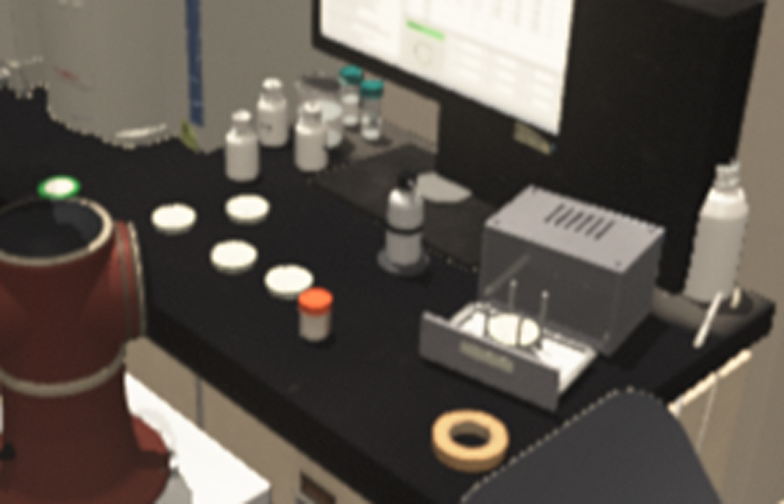

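```bash
python3 - <<'E'
from h import *
o=ctrl.get_obs();Rt=R.from_rotvec(o["tool_rot"]).as_matrix();print(Rt.round(3))
im=grab("wrist");Rm=R.from_rotvec(np.ravel(im["rvec"])).as_matrix();c=-Rm.T@np.ravel(im["tvec"])
print("cam in tool",Rt.T@(c-o["tool_pos"]), (Rt.T@Rm.T).round(3))
s=grab("side")
def S(cx,cy,z,n):print(n,ray(s,210+cx/3,110+cy/3,z).round(3))
S(351,412,.053,"jar top");S(350,440,0.005,"jar base")
S(607,540,.018,"tape")
S(95,177,0.0,"bottle base front");S(84,110,.1,"bottle top")
S(165,118,0,"bottle2 base");S(160,52,.1,"b2 top")
S(384,196,.142,"cap")
for p in [(522,144),(703,168),(695,262),(510,238)]:S(*p,.125,"housing top")
for p in [(489,403),(676,427)]:S(*p,.066,"front top")
S(585,362,.045,"pile top")
E
```

```text
[[-0.928  0.374 -0.   ]
 [ 0.374  0.928 -0.   ]
 [ 0.    -0.    -1.   ]]
cam in tool [ 0.07991658  0.00028263 -0.14264533] [[-0.    -0.949 -0.315]
 [ 1.    -0.     0.001]
 [-0.001 -0.315  0.949]]
jar top [0.375 0.017 0.053]
jar base [0.363 0.013 0.005]
tape [ 0.352 -0.261  0.018]
bottle base front [0.558 0.396 0.   ]
bottle top [0.582 0.404 0.1  ]
bottle2 base [0.66  0.354 0.   ]
b2 top [0.681 0.358 0.1  ]
cap [0.573 0.057 0.142]
housing top [ 0.693 -0.054  0.125]
housing top [ 0.732 -0.238  0.125]
housing top [ 0.622 -0.257  0.125]
housing top [ 0.582 -0.076  0.125]
front top [ 0.428 -0.11   0.066]
front top [ 0.47  -0.29   0.066]
pile top [ 0.515 -0.187  0.045]
```

Request:
{"method": "apply_moves", "body": {
  "rows": [
    [-3, -2.5, 0, 0, 0, -0.7],
    [-6, -5, 0, 0, 0, -1.4],
    [-9, -7.5, 0, 0, 0, -2.1],
    [-12, -10, 0, 0, 0, -2.8],
    [-15, -12.5, 0, 0, 0, -3.5],
    [-18, -15, 0, 0, 0, -4.2],
    [-21, -18, 0, 0, 0, -4.9],
    [-24, -20.5, 0, 0, 0, -5.6],
    [-27, -23, 0, 0, 0, -6.3],
    [-29, -25, 0, 0, 0, -6.7],
    [-30.8, -26.3, 0, 0, 0, -6.9],
    [-30.8, -26.3, 0, 0, 0, -6.9],
    [-30.8, -26.3, 0, 0, 0, -6.9]
  ]
}}

```text
t: 1.75
tool_pos: [0.4209, 0.2207, 0.2314]
tool_rot: [0.342, -3.123, -0.001]
contact_force: [-0.6, -0.3, 0.1]
opening: 0.0853
```

```bash
python3 - <<'E'
from h import *
o=ctrl.get_obs();print(o["t"],o["tool_pos"],R.from_rotvec(o["tool_rot"]).as_matrix().round(3),o["q"].round(2))
im=grab("wrist","w1")
for w in whites(im,amin=300,amax=20000):print(w)
s=grab("side","s1")
for w in whites(s):
  if 0.2<w[3][0]<.6 and -.3<w[3][1]<.8: print(w)
E
```

```text
1.75 [0.42086706 0.22074599 0.23135494] [[-0.976 -0.216 -0.   ]
 [-0.216  0.976  0.   ]
 [ 0.     0.    -1.   ]] [ 0.33 -0.32  1.95  0.    1.51 -1.46]
(230.4, 389.8, 429, array([0.7347, 0.1673, 0.012 ]))
(383.8, 379.9, 852, array([0.6744, 0.3632, 0.012 ]))
(604.3, 319.5, 577, array([0.5249, 0.6041, 0.012 ]))
(124.3, 308.2, 2505, array([0.6363, 0.0235, 0.012 ]))
(162.0, 268.9, 1318, array([0.5722, 0.0644, 0.012 ]))
(376.8, 258.1, 1894, array([0.5045, 0.3066, 0.012 ]))
(443.7, 187.2, 2320, array([0.4068, 0.3547, 0.012 ]))
(6.7, 199.8, 839, array([ 0.5236, -0.1079,  0.012 ]))
(627.4, 157.6, 847, array([0.3343, 0.5335, 0.012 ]))
(321.1, 159.4, 2465, array([0.406 , 0.2185, 0.012 ]))
(227.3, 153.6, 2514, array([0.4212, 0.1211, 0.012 ]))
(143.2, 87.3, 453, array([0.3739, 0.0311, 0.012 ]))
(301.6, 228.1, 216, array([0.4221, 0.1199, 0.012 ]))
(403.7, 232.8, 1569, array([ 0.5226, -0.1868,  0.012 ]))
(270.5, 221.6, 189, array([0.4075, 0.2212, 0.012 ]))
(171.5, 209.9, 103, array([0.3309, 0.5384, 0.012 ]))
```

View pics/w1.png

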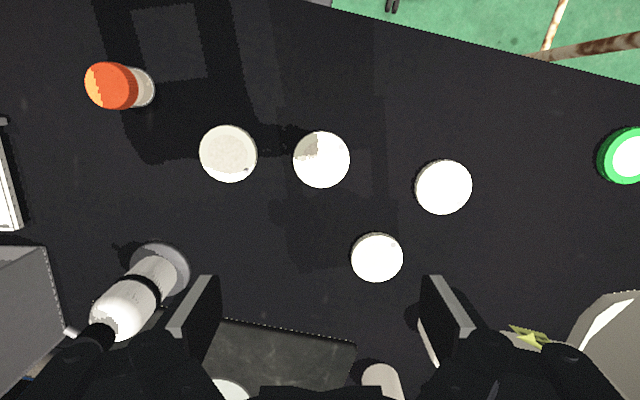

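View pics/s1.png

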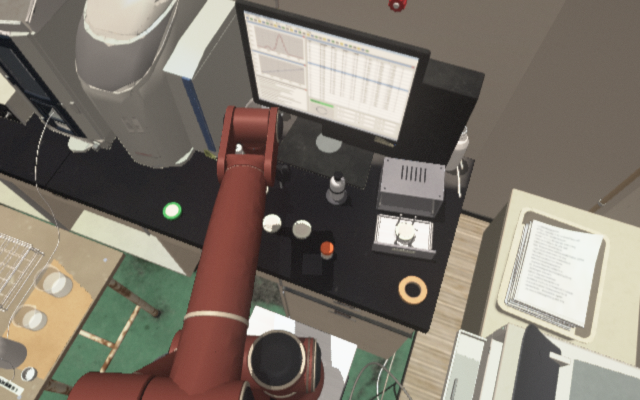

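Request:
{"method": "apply_moves", "body": {
  "rows": [
    [0.4, -4, 0, 0, 0, 0],
    [0.8, -8, 0, 0, 0, 0],
    [1.2, -12, 0, 0, 0, 0],
    [1.6, -16, 0, 0, 0, 0],
    [2, -20, 0, 0, 0, 0],
    [2.5, -24, 0, 0, 0, 0],
    [3, -28, 0, 0, 0, 0],
    [3.5, -32, 0, 0, 0, 0],
    [4, -36, 0, 0, 0, 0],
    [4.3, -39, 0, 0, 0, 0],
    [4.5, -40, 0, 0, 0, 0],
    [4.5, -40, 0, 0, 0, 0],
    [4.5, -40, 0, 0, 0, 0]
  ]
}}

```text
t: 3.15
tool_pos: [0.464, -0.1774, 0.231]
tool_rot: [0.347, -3.122, -0.002]
contact_force: [-0.2, 0.4, -0.2]
opening: 0.0855
```

```bash
python3 - <<'E'
from h import *
o=ctrl.get_obs();print(o["t"],o["tool_pos"],o["contact_force"])
im=grab("wrist","w2")
s=grab("side","s2");crop(s,210,110,450,310,3,"s2c")
E
```

```text
3.15 [ 0.46401889 -0.17737947  0.23097339] [-0.17125914  0.38934489 -0.20405915]
```

View pics/w2.png

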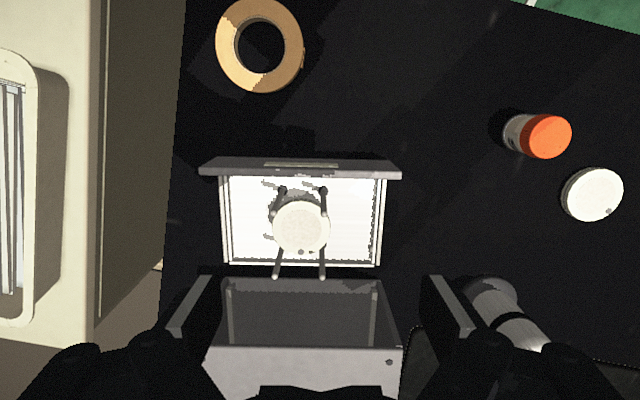

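```bash
python3 - <<'E'
from h import *
im=grab("wrist");crop(im,190,140,410,300,3.6,"w2c")
E
```

```text
(no output)
```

View pics/w2c.png

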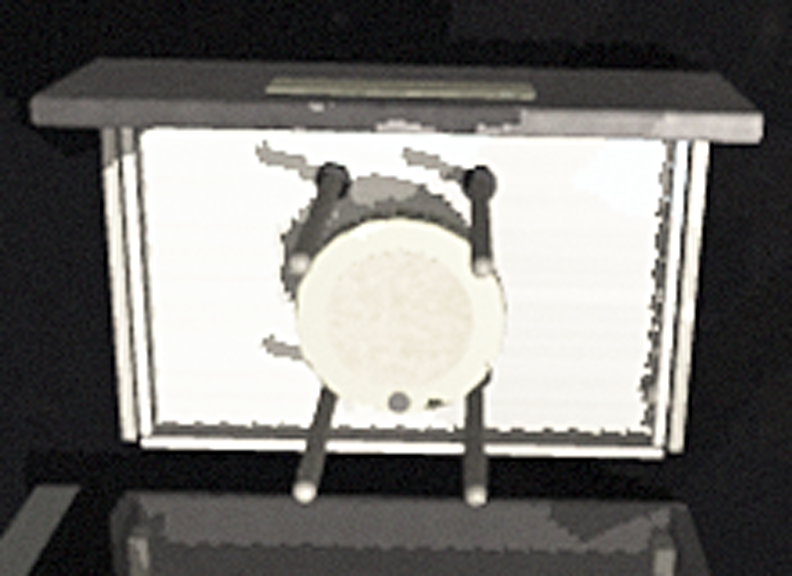

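```bash
python3 - <<'E'
from h import *
im=grab("wrist");k=3.6
P=[ray(im,190+x/k,140+y/k,.0905) for x,y in [(299,263),(482,264),(307,493),(476,490)]]
P=np.array(P);print(P.round(4));c=P.mean(0);print("centre",c)
d=P[2]+P[3]-P[0]-P[1];print("yaw x",np.degrees(np.arctan2(d[1],d[0])),np.linalg.norm(d[:2])/2)
e=P[1]+P[3]-P[0]-P[2];print("yaw y",np.degrees(np.arctan2(e[1],e[0]))-90,np.linalg.norm(e[:2])/2)
for z in(.03,.04,.05,.055):
  a=ray(im,190+400/k,140+314/k,z);l=ray(im,190+295/k,140+314/k,z);r=ray(im,190+506/k,140+314/k,z)
  print(z,a.round(4),"diam",np.linalg.norm(l-r).round(4))
# panel top outer edge ends
A=ray(im,190+32/k,140+105/k,.066);B=ray(im,190+762/k,140+118/k,.066);print(A,B,np.linalg.norm(A-B),np.degrees(np.arctan2((B-A)[1],(B-A)[0]))-90,(A+B)/2)
s=grab("side");
sc=grab("scene")
for n,q in(("side",s),("scene",sc)):
  print(n,proj(q,[c,[c[0],c[1],.045]]))
crop(s,370,200,440,260,10,"s3c");crop(sc,345,210,425,280,9,"sc3c")
# housing front top edge
E
```

```text
[[ 0.4903 -0.2134  0.0905]
 [ 0.4809 -0.1703  0.0905]
 [ 0.5515 -0.2002  0.0905]
 [ 0.5411 -0.158   0.0905]]
centre [ 0.51595492 -0.1854798   0.0905    ]
yaw x 11.805411679886067 0.062005877989970905
yaw y 13.086527139726755 0.04380787295869019
0.03 [ 0.5218 -0.1852  0.03  ] diam 0.0626
0.04 [ 0.5178 -0.1855  0.04  ] diam 0.0608
0.05 [ 0.5139 -0.1857  0.05  ] diam 0.059
0.055 [ 0.5119 -0.1859  0.055 ] diam 0.0581
[ 0.47270642 -0.2879228   0.066     ] [ 0.43553734 -0.10784708  0.066     ] 0.18387171286111295 11.662527104274446 [ 0.45412188 -0.19788494  0.066     ]
side [[406.95890766 224.27620972]
 [404.44839973 230.301263  ]]
scene [[383.11482645 236.90430118]
 [381.94565684 248.01707707]]
```

View pics/s3c.png

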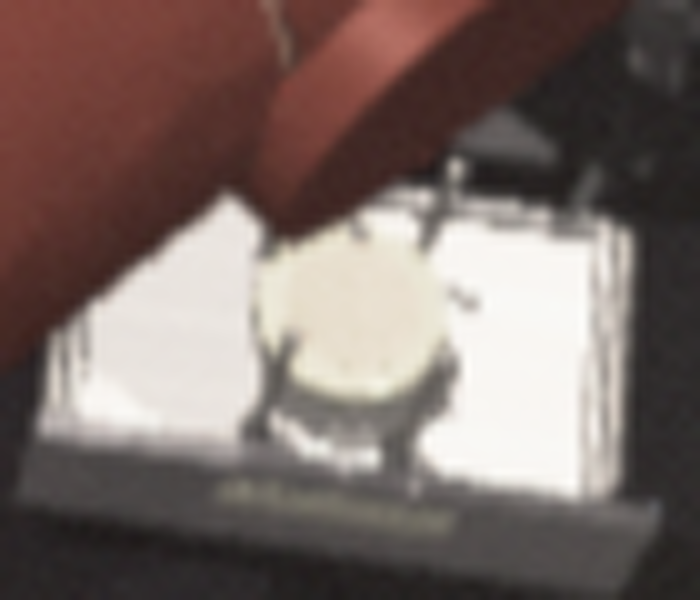

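View pics/sc3c.png

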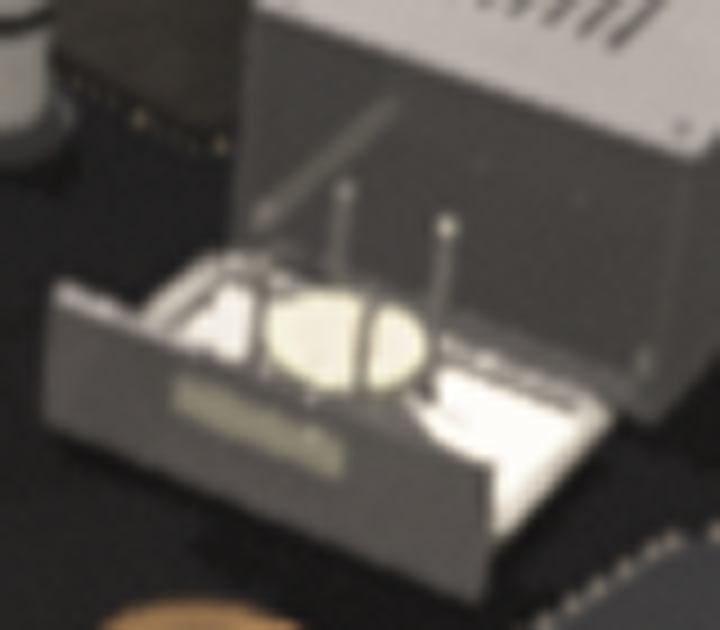

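Request:
{"method": "apply_moves", "body": {
  "rows": [
    [-0.3, 4, 0, 0, 0, 0],
    [-0.6, 8, 0, 0, 0, 0],
    [-0.9, 12, 0, 0, 0, 0],
    [-1.2, 16, 0, 0, 0, 0],
    [-1.5, 20, 2, 0, 0, 0],
    [-1.8, 24, 5, 0, 0, 0],
    [-2.0, 28, 8, 0, 0, 0],
    [-2.24, 30, 11, 0, 0, 0],
    [-2.24, 30, 12, 0, 0, 0],
    [-2.24, 30, 12, 0, 0, 0],
    [-2.24, 30, 12, 0, 0, 0]
  ]
}}

```text
t: 4.55
tool_pos: [0.4209, 0.1191, 0.1126]
tool_rot: [-0.346, 3.121, -0.0]
contact_force: [0.2, 0.7, 0.5]
opening: 0.0856
```

```bash
cat >> h.py <<'E'
def rel(target):
    o=ctrl.get_obs();Rt=R.from_rotvec(o["tool_rot"]).as_matrix()
    return (Rt.T@(np.array(target)-o["tool_pos"])*100).round(2)
E
python3 - <<'E'
from h import *
o=ctrl.get_obs();print(o["t"],o["tool_pos"],R.from_rotvec(o["tool_rot"]).as_matrix().round(4),o["contact_force"])
im=grab("wrist","w3")
for w in whites(im,amin=300,amax=20000):print(w)
print(rel([.4212,.121,-.002]))
E
```

```text
4.55 [0.42094489 0.1190846  0.11258707] [[-9.758e-01 -2.188e-01  1.800e-03]
 [-2.188e-01  9.758e-01  0.000e+00]
 [-1.700e-03 -4.000e-04 -1.000e+00]] [0.24539227 0.74105629 0.54548239]
(522.9, 331.8, 1297, array([0.4911, 0.3098, 0.012 ]))
(613.3, 255.4, 3213, array([0.4092, 0.35  , 0.012 ]))
(8.8, 274.5, 886, array([ 0.5293, -0.1098,  0.012 ]))
(453.8, 216.3, 4572, array([0.4057, 0.218 , 0.012 ]))
(325.6, 210.4, 4076, array([0.422 , 0.1234, 0.012 ]))
[1.000e-02 2.100e-01 1.152e+01]
```

View pics/w3.png

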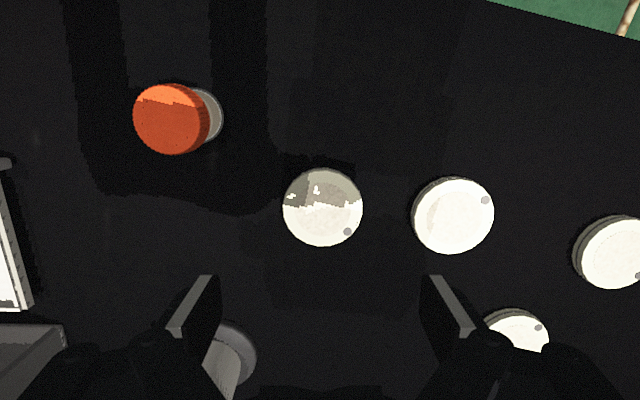

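Request:
{"method": "apply_moves", "body": {
  "rows": [
    [0, 0.2, 3, 0, 0, 0],
    [0, 0.2, 6, 0, 0, 0],
    [0, 0.2, 8.5, 0, 0, 0],
    [0, 0.2, 10.5, 0, 0, 0],
    [0, 0.2, 11.4, 0, 0, 0],
    [0, 0.2, 11.5, 0, 0, 0],
    [0, 0.2, 11.5, 0, 0, 0]
  ]
}}

```text
t: 5.3
tool_pos: [0.4227, 0.1207, -0.0005]
tool_rot: [-0.343, 3.117, -0.0]
contact_force: [0.2, -0.9, -0.1]
opening: 0.0856
```

Request:
{"method": "apply_moves", "body": {
  "rows": [
    [0, 0, 0, 0, 0, 0],
    [0, 0, 0, 0, 0, 0],
    [0, 0, 0, 0, 0, 0],
    [0, 0, 0, 0, 0, 0],
    [0, 0, 0, 0, 0, 0],
    [0, 0, 0, 0, 0, 0],
    [0, 0, 0, 0, 0, 0],
    [0, 0, 0, 0, 0, 0]
  ],
  "grip": 1,
  "squeeze": 30
}}

```text
t: 6.1
tool_pos: [0.4243, 0.1208, 0.0015]
tool_rot: [-0.343, 3.114, -0.001]
contact_force: [-1.6, -0.9, 6.1]
opening: 0.0582
```

```bash
python3 - <<'E'
from h import *
o=ctrl.get_obs();print(o["t"],o["tool_pos"],o["contact_force"],o["opening"])
im=grab("wrist","w4")
s=grab("side");crop(s,260,190,340,260,8,"s4c")
E
```

```text
6.1 [0.42434717 0.12083047 0.00149811] [-1.62951641 -0.88601408  6.07895488] 0.058244807561898405
```

View pics/w4.png

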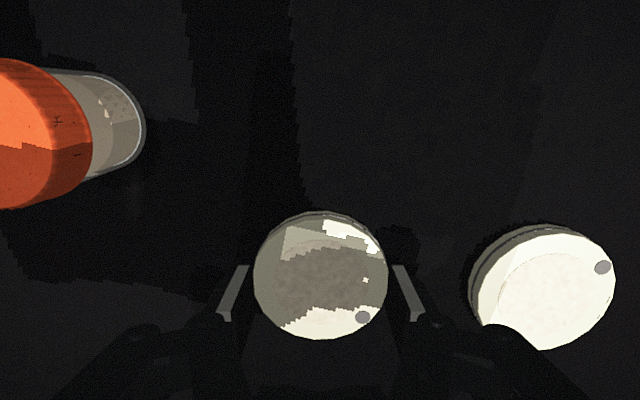

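```bash
python3 - <<'E'
from h import *
im=grab("wrist");o=ctrl.get_obs();Rt=R.from_rotvec(o["tool_rot"]).as_matrix();p=o["tool_pos"]
print(o["contact_force"],o["opening"],Rt[:,2])
print("disc",ray(im,320.5,275,.012))
d=lambda v:p+Rt@np.array(v)
print(proj(im,[d([0,0,-.005]),d([-.011,.029,-.005]),d([.011,.029,-.005]),d([-.011,-.029,-.005]),d([.011,-.029,-.005]),d([0.011,.029,-.027]),d([-.011,.029,-.027])]))
crop(im,200,190,440,370,3.3,"w4c")
E
```

```text
[-1.19852885 -0.96682934  5.52756636] 0.05806557480404446 [ 8.30899847e-03  5.30929555e-04 -9.99965339e-01]
disc [0.41825619 0.11944171 0.012     ]
[[320.5421943  281.01633722]
 [383.33809065 302.02726431]
 [386.1996604  258.9814696 ]
 [257.72902154 302.09665037]
 [254.87841752 259.04584381]
 [396.7236959  285.08242484]
 [392.90369679 333.31498404]]
```

View pics/w4c.png

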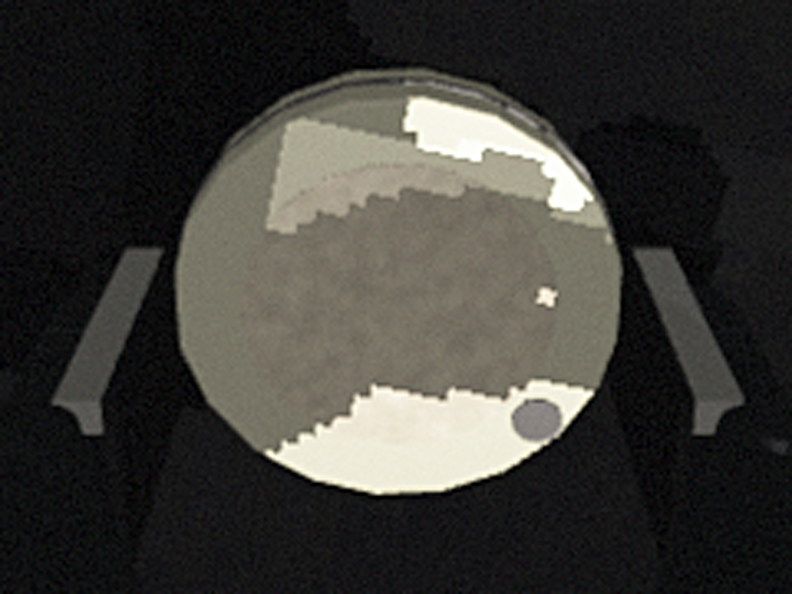

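Request:
{"method": "apply_moves", "body": {
  "rows": [
    [0, 0, -0.5, 0, 0, 0],
    [0, 0, -1.5, 0, 0, 0],
    [0, 0, -3.5, 0, 0, 0],
    [0, 0, -6, 0, 0, 0],
    [0, 0, -9, 0, 0, 0],
    [0, 0, -12, 0, 0, 0],
    [0, 0, -14, 0, 0, 0],
    [0, 0, -14.5, 0, 0, 0],
    [0, 0, -14.5, 0, 0, 0],
    [0, 0, -14.5, 0, 0, 0]
  ]
}}

```text
t: 7.25
tool_pos: [0.4223, 0.1207, 0.1452]
tool_rot: [-0.343, 3.116, -0.001]
contact_force: [-0.2, 0.2, -1.6]
opening: 0.0581
```

```bash
python3 - <<'E'
from h import *
im=grab("wrist","w5");o=ctrl.get_obs();Rt=R.from_rotvec(o["tool_rot"]).as_matrix();p=o["tool_pos"]
print(o["contact_force"],o["opening"],p)
crop(im,200,190,440,370,3.3,"w5c")
E
```

```text
[-1.66950134 -0.23533831 -0.26893294] 0.05791386710423269 [0.42207126 0.12061222 0.14485158]
```

View pics/w5.png

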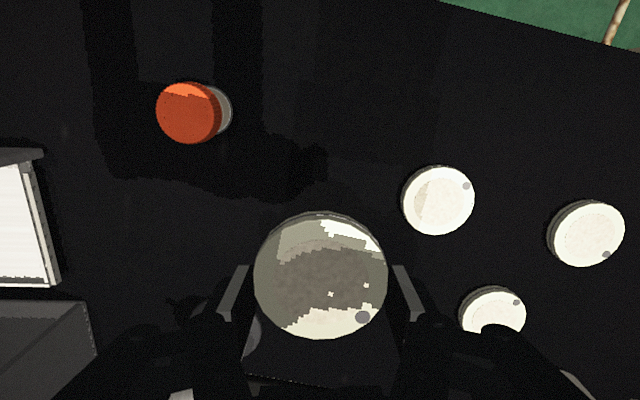

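```bash
python3 - <<'E'
from h import *
print(rel([.5204,-.1845,.135]))
E
```

```text
[ -2.95 -31.92   1.03]
```

Request:
{"method": "apply_moves", "body": {
  "rows": [
    [-0.2, -2, 0, 0, 0, 0],
    [-0.6, -6, 0, 0, 0, 0],
    [-1, -10, 0, 0, 0, 0],
    [-1.4, -14, 0, 0, 0, 0],
    [-1.8, -18, 0, 0, 0, 0],
    [-2.2, -22, 0, 0, 0, 0],
    [-2.5, -26, 0, 0, 0, 0],
    [-2.8, -29, 0, 0, 0, 0],
    [-2.9, -31, 0.3, 0, 0, 0],
    [-2.95, -31.9, 0.6, 0, 0, 0],
    [-2.95, -31.9, 1, 0, 0, 0],
    [-2.95, -31.9, 1, 0, 0, 0],
    [-2.95, -31.9, 1, 0, 0, 0]
  ]
}}

```text
t: 8.6
tool_pos: [0.5198, -0.1831, 0.1346]
tool_rot: [-0.345, 3.118, 0.001]
contact_force: [0.8, 0.6, -1.2]
opening: 0.0582
```

```bash
python3 - <<'E'
from h import *
im=grab("wrist","w6");o=ctrl.get_obs();Rt=R.from_rotvec(o["tool_rot"]).as_matrix();p=o["tool_pos"]
print(o["contact_force"],o["opening"],p,Rt[:,2])
crop(im,200,150,440,370,2.7,"w6c")
s=grab("side","s6");crop(s,350,180,450,260,7,"s6c")
s=grab("scene","sc6");crop(s,330,180,430,260,7,"sc6c")
E
```

```text
[0.29693888 0.11751406 0.74052127] 0.05843808737891954 [ 0.52007743 -0.18318876  0.13504293] [ 4.96451541e-03  6.86903767e-04 -9.99987441e-01]
```

View pics/w6c.png

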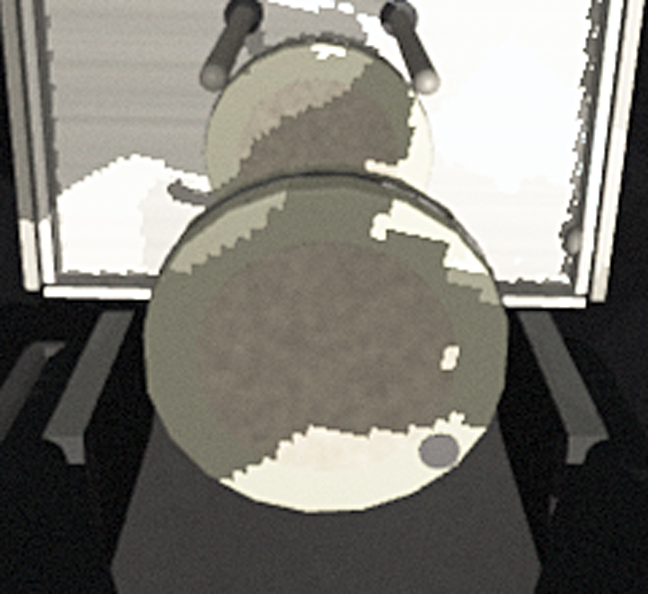

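View pics/sc6c.png

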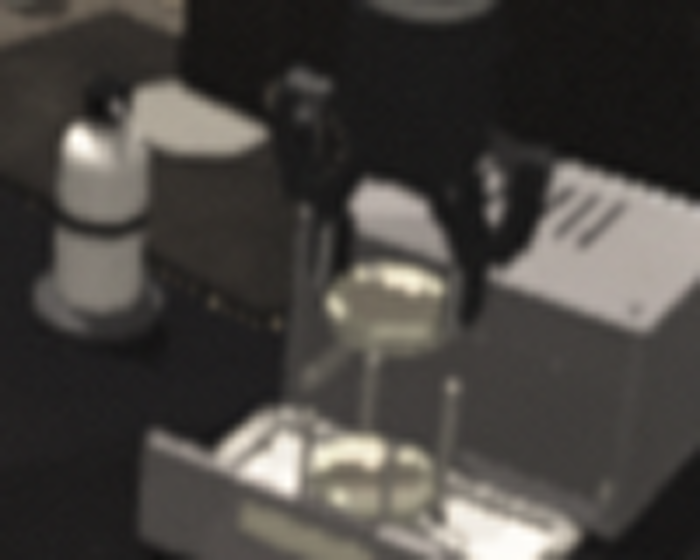

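```bash
python3 - <<'E'
from h import *
im=grab("wrist");o=ctrl.get_obs();p=o["tool_pos"];Rt=R.from_rotvec(o["tool_rot"]).as_matrix()
a=ray(im,200+212/2.7,150+77/2.7,.0905);b=ray(im,200+427/2.7,150+82/2.7,.0905)
ux=np.array([np.cos(np.radians(12.3)),np.sin(np.radians(12.3)),0])
print(a,b,"foot",(a+b)/2+.031*ux)
print("pile top",ray(im,200+318/2.7,150+152/2.7,.044))
d=ray(im,200+326/2.7,150+342/2.7,p[2]+.0105);print("disc",d,Rt.T@(d-p))
E
```

```text
[ 0.49099199 -0.21404731  0.0905    ] [ 0.48233101 -0.17055133  0.0905    ] foot [ 0.51694991 -0.18569538  0.0905    ]
pile top [ 0.5171176  -0.18622086  0.044     ]
disc [ 0.51503229 -0.18463799  0.14616733] [ 0.00543185  0.00024364 -0.01053233]
```

Request:
{"method": "apply_moves", "body": {
  "rows": [
    [-0.13, -0.13, 0, 0, 0, 0],
    [-0.13, -0.13, 0.5, 0, 0, 0],
    [-0.13, -0.13, 1.5, 0, 0, 0],
    [-0.13, -0.13, 2.5, 0, 0, 0],
    [-0.13, -0.13, 3.5, 0, 0, 0],
    [-0.13, -0.13, 4.5, 0, 0, 0],
    [-0.13, -0.13, 5.5, 0, 0, 0],
    [-0.13, -0.13, 6.2, 0, 0, 0],
    [-0.13, -0.13, 6.5, 0, 0, 0],
    [-0.13, -0.13, 6.5, 0, 0, 0],
    [-0.13, -0.13, 6.5, 0, 0, 0]
  ]
}}

```text
t: 9.9
tool_pos: [0.5227, -0.1848, 0.071]
tool_rot: [-0.345, 3.116, -0.002]
contact_force: [-0.4, -0.0, -1.6]
opening: 0.0581
```

```bash
cat >> h.py <<'E'
def F(n=6):
    v=[]
    for _ in range(n):
        v.append(ctrl.get_obs()["contact_force"]);ctrl.get_image("scene")
    o=ctrl.get_obs();print("F",np.mean(v,0).round(2),"sd",np.std(v,0).round(2),"pos",o["tool_pos"].round(4),"open",round(o["opening"],4),"t",round(o["t"],2))
E
python3 - <<'E'
from h import *
F()
im=grab("wrist","w7");crop(im,200,120,440,370,2.4,"w7c")
E
```

```text
F [-0.16 -0.18 -0.89] sd [0.34 0.36 0.67] pos [ 0.5226 -0.1848  0.0711] open 0.0584 t 10.2
```

View pics/w7c.png

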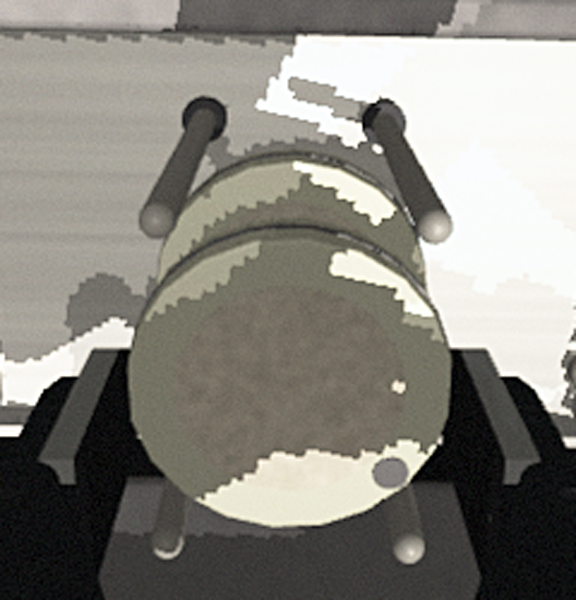

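```bash
cat >> h.py <<'E'
def fit(im,rods,disc,sc,x0,y0,zoff=.0105):
    o=ctrl.get_obs();p=o["tool_pos"];Rt=R.from_rotvec(o["tool_rot"]).as_matrix()
    P=np.array([ray(im,x0+x/sc,y0+y/sc,.0905) for x,y in rods]);c=P.mean(0)
    d=ray(im,x0+disc[0]/sc,y0+disc[1]/sc,p[2]+zoff)
    print("foot",c.round(4),"disc",d.round(4),"disc in tool",(Rt.T@(d-p)).round(4),"need tool shift cm",(Rt.T@(c-d)*100)[:2].round(2))
E
python3 - <<'E'
from h import *
im=grab("wrist")
fit(im,[(156,218),(435,225),(167,545),(409,548)],(290,377),2.4,200,120)
E
```

```text
foot [ 0.5158 -0.1859  0.0905] disc [ 0.5175 -0.1857  0.0814] disc in tool [ 0.005   0.0001 -0.0105] need tool shift cm [0.16 0.02]
```

Request:
{"method": "apply_moves", "body": {
  "rows": [
    [0.15, 0, 0.2, 0, 0, 0],
    [0.15, 0, 0.4, 0, 0, 0],
    [0.15, 0, 0.6, 0, 0, 0],
    [0.15, 0, 0.8, 0, 0, 0],
    [0.15, 0, 1.0, 0, 0, 0],
    [0.15, 0, 1.2, 0, 0, 0],
    [0.15, 0, 1.4, 0, 0, 0],
    [0.15, 0, 1.6, 0, 0, 0],
    [0.15, 0, 1.8, 0, 0, 0],
    [0.15, 0, 1.8, 0, 0, 0]
  ]
}}

```text
t: 11.3
tool_pos: [0.5209, -0.1849, 0.0525]
tool_rot: [-0.345, 3.117, -0.001]
contact_force: [0.1, 0.0, -1.2]
opening: 0.0583
```

```bash
python3 - <<'E'
from h import *
F(10)
E
```

```text
F [-0.23 -0.06 -0.54] sd [0.4  0.45 0.79] pos [ 0.5212 -0.1851  0.0529] open 0.0581 t 11.8
```

Request:
{"method": "apply_moves", "body": {
  "rows": [
    [0, 0, 0.15, 0, 0, 0],
    [0, 0, 0.3, 0, 0, 0],
    [0, 0, 0.45, 0, 0, 0],
    [0, 0, 0.6, 0, 0, 0],
    [0, 0, 0.6, 0, 0, 0]
  ]
}}

```text
t: 12.3
tool_pos: [0.5211, -0.185, 0.0467]
tool_rot: [-0.345, 3.117, -0.001]
contact_force: [0.0, -0.2, -0.3]
opening: 0.0583
```

```bash
python3 - <<'E'
from h import *
F(10)
E
```

```text
F [-0.39  0.19  0.15] sd [0.39 0.54 0.46] pos [ 0.5212 -0.1851  0.047 ] open 0.0578 t 12.8
```

Force is rising slightly (−0.6 → +0.15). Go on in small steps.

Request:
{"method": "apply_moves", "body": {
  "rows": [
    [0, 0, 0.1, 0, 0, 0],
    [0, 0, 0.2, 0, 0, 0],
    [0, 0, 0.2, 0, 0, 0]
  ]
}}

```text
t: 13.1
tool_pos: [0.5213, -0.1851, 0.0449]
tool_rot: [-0.345, 3.116, -0.002]
contact_force: [-0.6, -0.0, 0.2]
opening: 0.0584
```

```bash
python3 - <<'E'
from h import *
F(10)
im=grab("wrist","w8");crop(im,200,120,440,370,2.4,"w8c")
s=grab("scene","sc8");crop(s,330,180,430,260,7,"sc8c")
E
```

```text
F [ 0.2  -0.12  0.67] sd [0.42 0.39 0.33] pos [ 0.5213 -0.1851  0.045 ] open 0.0581 t 13.6
```

View pics/sc8c.png

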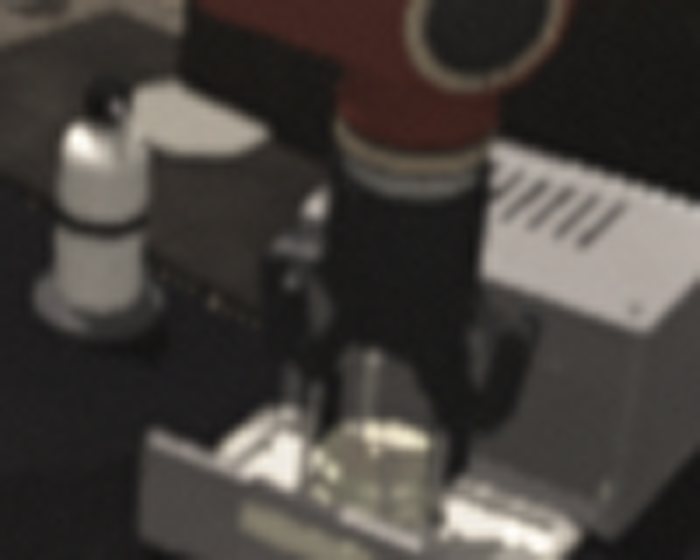

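View pics/w8c.png

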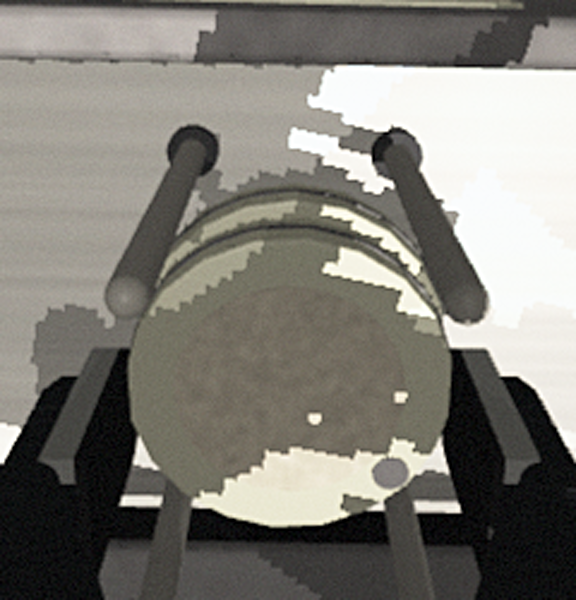

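Request:
{"method": "apply_moves", "body": {
  "rows": [
    [0, 0, 0.1, 0, 0, 0],
    [0, 0, 0.2, 0, 0, 0],
    [0, 0, 0.2, 0, 0, 0]
  ]
}}

```text
t: 14.0
tool_pos: [0.5213, -0.1851, 0.0429]
tool_rot: [-0.345, 3.116, -0.002]
contact_force: [0.3, -0.5, 1.0]
opening: 0.0584
```

```bash
python3 - <<'E'
from h import *
F(10)
E
```

```text
F [0.07 0.08 1.1 ] sd [0.49 0.66 0.41] pos [ 0.5213 -0.1851  0.043 ] open 0.058 t 14.5
```

Request:
{"method": "apply_moves", "body": {
  "rows": [
    [0, 0, -0.1, 0, 0, 0],
    [0, 0, -0.2, 0, 0, 0],
    [0, 0, -0.25, 0, 0, 0],
    [0, 0, -0.25, 0, 0, 0]
  ]
}}

```text
t: 14.9
tool_pos: [0.5213, -0.1851, 0.0456]
tool_rot: [-0.345, 3.116, -0.002]
contact_force: [0.7, 0.3, 0.5]
opening: 0.0581
```

Request:
{"method": "apply_moves", "body": {
  "rows": [
    [0, 0, 0, 0, 0, 0],
    [0, 0, 0, 0, 0, 0],
    [0, 0, 0, 0, 0, 0],
    [0, 0, 0, 0, 0, 0],
    [0, 0, 0, 0, 0, 0]
  ],
  "grip": 0
}}

```text
t: 15.4
tool_pos: [0.5213, -0.1851, 0.0455]
tool_rot: [-0.345, 3.116, -0.002]
contact_force: [0.6, -1.1, 0.8]
opening: 0.0854
```

```bash
python3 - <<'E'
from h import *
F(6)
im=grab("wrist","w9");crop(im,200,120,440,370,2.4,"w9c")
E
```

```text
F [0.37 0.07 0.23] sd [0.37 0.56 0.36] pos [ 0.5213 -0.1851  0.0456] open 0.0853 t 15.7
```

View pics/w9.png

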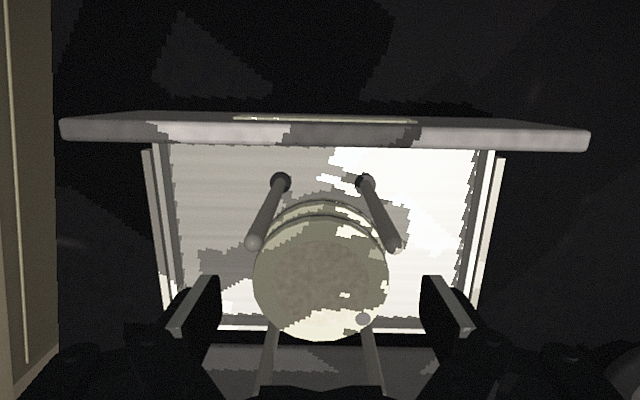

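Request:
{"method": "apply_moves", "body": {
  "rows": [
    [0, 0, -0.5, 0, 0, 0],
    [0, 0, -2, 0, 0, 0],
    [0, 0, -5, 0, 0, 0],
    [0, 0, -8, 0, 0, 0],
    [0, 0, -11, 0, 0, 0],
    [0, 0, -13, 0, 0, 0],
    [0, 0, -13, 0, 0, 0]
  ]
}}

```text
t: 16.45
tool_pos: [0.5229, -0.1863, 0.1813]
tool_rot: [-0.344, 3.108, -0.01]
contact_force: [-0.2, -0.3, -0.3]
opening: 0.0852
```

```bash
python3 - <<'E'
from h import *
print(rel([.405,.215,.112]))
im=grab("wrist","w10");crop(im,190,140,410,380,2.4,"w10c")
s=grab("side","s10")
for w in whites(s):
  if 0.2<w[3][0]<.6 and -.3<w[3][1]<.8: print(w)
E
```

```text
[ 2.82 41.79  6.57]
(403.9, 232.2, 1078, array([ 0.5246, -0.1868,  0.012 ]))
(275.3, 230.6, 319, array([0.3844, 0.1945, 0.012 ]))
(232.6, 208.9, 225, array([0.4051, 0.3544, 0.012 ]))
(258.7, 188.6, 212, array([0.5036, 0.3062, 0.012 ]))
```

View pics/w10c.png

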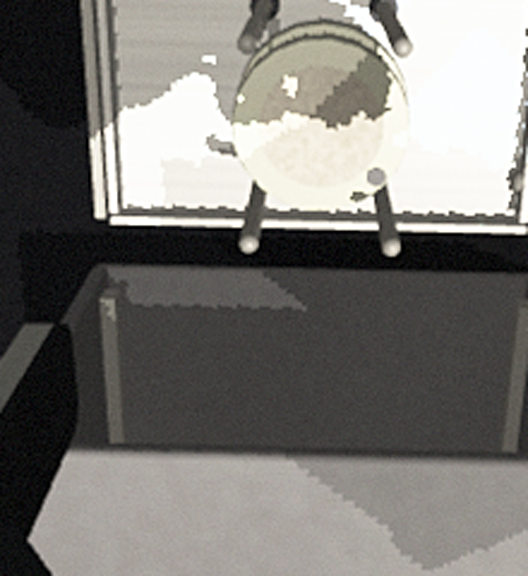

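View pics/s10.png

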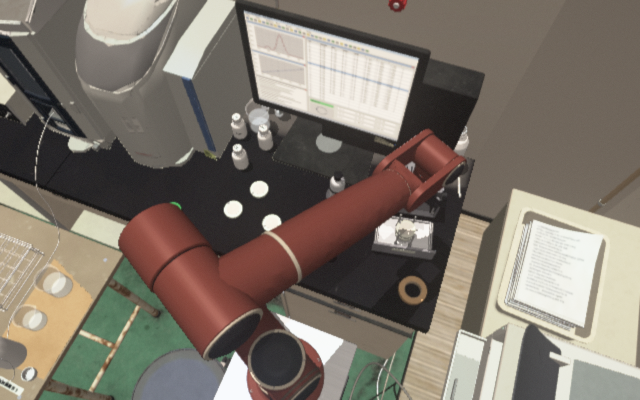

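Request:
{"method": "apply_moves", "body": {
  "rows": [
    [0.2, 3, 0, 0, 0, 0],
    [0.5, 7.5, 0, 0, 0, 0],
    [0.8, 12, 0, 0, 0, 0],
    [1.1, 16.5, 0, 0, 0, 0],
    [1.4, 21, 0, 0, 0, 0],
    [1.7, 25.5, 0, 0, 0, 0],
    [2, 30, 0.5, 0, 0, 0],
    [2.3, 34.5, 2, 0, 0, 0],
    [2.6, 38.5, 4, 0, 0, 0],
    [2.8, 41, 6, 0, 0, 0],
    [2.8, 41.8, 6.5, 0, 0, 0],
    [2.8, 41.8, 6.5, 0, 0, 0],
    [2.8, 41.8, 6.5, 0, 0, 0]
  ]
}}

```text
t: 17.85
tool_pos: [0.4029, 0.2159, 0.1101]
tool_rot: [-0.344, 3.115, -0.004]
contact_force: [0.0, -1.0, 0.5]
opening: 0.0855
```

```bash
cat >> h.py <<'E'
def look(name):
    o=ctrl.get_obs();Rt=R.from_rotvec(o["tool_rot"]).as_matrix()
    # turn (units of 5deg) to make tool z vertical with yaw 12.4deg
    y=np.radians(12.4);T=np.array([[-np.cos(y),-np.sin(y),0],[-np.sin(y),np.cos(y),0],[0,0,-1]])
    print("t",o["t"],"pos",o["tool_pos"].round(4),"fix turn",(np.degrees(R.from_matrix(Rt.T@T).as_rotvec())/5).round(2))
    im=grab("wrist",name)
    g=cv2.cvtColor(im["color"],cv2.COLOR_BGR2GRAY)
    m=(g>75).astype(np.uint8);m[260:,:200]=0;m[260:,430:]=0
    for k in cv2.findContours(m,cv2.RETR_EXTERNAL,cv2.CHAIN_APPROX_NONE)[0]:
        if 1500<cv2.contourArea(k)<20000:
            (u,v),(a,b),_=cv2.fitEllipse(cv2.convexHull(k));x,yy,w,h=cv2.boundingRect(k)
            print((round(u),round(v)),(round(a),round(b)),(x,yy,w,h),ray(im,u,v,.010).round(4))
    return im
E
python3 - <<'E'
from h import *
look("w11")
E
```

```text
t 17.85 pos [0.4029 0.2159 0.1101] fix turn [-0.04  0.08  0.04]
(397, 338) (67, 69) (363, 305, 67, 67) [0.5032 0.3045 0.01  ]
(495, 247) (72, 84) (453, 211, 85, 49) [0.405  0.3535 0.01  ]
(323, 211) (80, 81) (283, 171, 81, 80) [0.4053 0.2181 0.01  ]
(15, 112) (73, 135) (0, 77, 82, 73) [ 0.382  -0.0015  0.01  ]
(358, -2) (8, 69) (405, 0, 235, 70) [0.2659 0.2083 0.01  ]
```

View pics/w11.png

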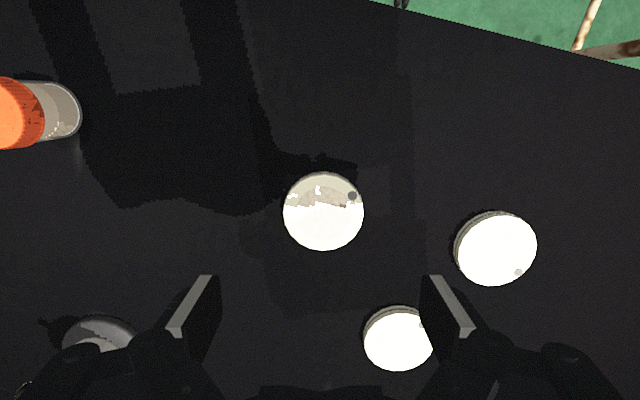

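Request:
{"method": "apply_moves", "body": {
  "rows": [
    [0.2, 0, 3, 0, 0.08, 0],
    [0.2, 0, 6, 0, 0.08, 0],
    [0.2, 0, 8.5, 0, 0.08, 0],
    [0.2, 0, 10.2, 0, 0.08, 0],
    [0.2, 0, 11, 0, 0.08, 0],
    [0.2, 0, 11.1, 0, 0.08, 0],
    [0.2, 0, 11.1, 0, 0.08, 0]
  ]
}}

```text
t: 18.6
tool_pos: [0.4036, 0.2151, 0.0007]
tool_rot: [-0.342, 3.119, -0.004]
contact_force: [-0.2, 0.0, -0.5]
opening: 0.0856
```

Request:
{"method": "apply_moves", "body": {
  "rows": [
    [0, 0, 0, 0, 0, 0],
    [0, 0, 0, 0, 0, 0],
    [0, 0, 0, 0, 0, 0],
    [0, 0, 0, 0, 0, 0],
    [0, 0, 0, 0, 0, 0],
    [0, 0, 0, 0, 0, 0],
    [0, 0, 0, 0, 0, 0]
  ],
  "grip": 1,
  "squeeze": 30
}}

```text
t: 19.3
tool_pos: [0.405, 0.2155, 0.0026]
tool_rot: [-0.342, 3.117, -0.004]
contact_force: [-0.6, -0.9, 6.7]
opening: 0.0578
```

```bash
python3 - <<'E'
from h import *
F(4)
im=look("w12")
o=ctrl.get_obs();p=o["tool_pos"];Rt=R.from_rotvec(o["tool_rot"]).as_matrix()
crop(im,200,190,440,370,3.3,"w12c")
E
```

```text
F [-1.61 -0.88  6.54] sd [0.59 0.49 0.19] pos [0.405  0.2155 0.0026] open 0.0581 t 19.5
t 19.5 pos [0.405  0.2155 0.0026] fix turn [-0.03  0.07  0.02]
(320, 283) (127, 135) (254, 219, 133, 128) [0.4046 0.2153 0.01  ]
```

View pics/w12c.png

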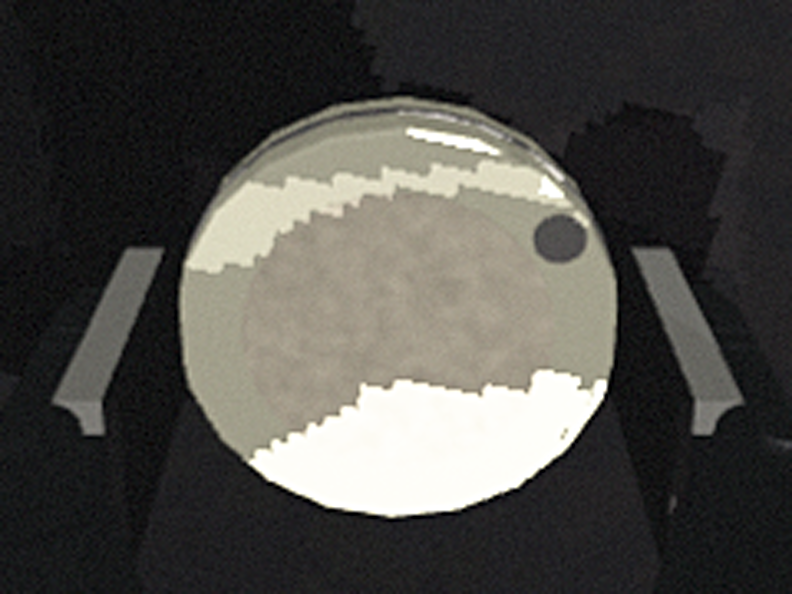

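Request:
{"method": "apply_moves", "body": {
  "rows": [
    [0, 0, -0.5, 0, 0, 0],
    [0, 0, -1.5, 0, 0, 0],
    [0, 0, -3.5, 0, 0, 0],
    [0, 0, -6, 0, 0, 0],
    [0, 0, -9, 0, 0, 0],
    [0, 0, -12, 0, 0, 0],
    [0, 0, -14, 0, 0, 0],
    [0, 0, -14.5, 0, 0, 0],
    [0, 0, -14.5, 0, 0, 0]
  ]
}}

```text
t: 20.45
tool_pos: [0.4045, 0.2159, 0.1488]
tool_rot: [-0.341, 3.114, -0.003]
contact_force: [0.2, -0.0, -0.4]
opening: 0.0578
```

```bash
python3 - <<'E'
from h import *
im=grab("wrist");o=ctrl.get_obs();p=o["tool_pos"];Rt=R.from_rotvec(o["tool_rot"]).as_matrix();print(p,o["opening"])
print(Rt.T@(ray(im,320.6,284,p[2]+.0094)-p))
print(rel([.518,-.1853,.14]))
E
```

```text
[0.40368055 0.21563545 0.14728517] 0.057827322195137316
[-0.00063043  0.00012191 -0.00939693]
[ -2.47 -41.62   0.87]
```

Request:
{"method": "apply_moves", "body": {
  "rows": [
    [-0.1, -2, 0, 0, 0, 0],
    [-0.4, -6, 0, 0, 0, 0],
    [-0.6, -10.5, 0, 0, 0, 0],
    [-0.9, -15, 0, 0, 0, 0],
    [-1.1, -19.5, 0, 0, 0, 0],
    [-1.4, -24, 0, 0, 0, 0],
    [-1.6, -28.5, 0, 0, 0, 0],
    [-1.9, -33, 0, 0, 0, 0],
    [-2.1, -37, 0, 0, 0, 0],
    [-2.2, -39.5, 0, 0.04, 0.06, 0],
    [-2.35, -41.6, 0.5, 0.04, 0.06, 0],
    [-2.35, -41.6, 1, 0.04, 0.06, 0],
    [-2.35, -41.6, 1, 0.04, 0.06, 0],
    [-2.35, -41.6, 1, 0.04, 0.06, 0]
  ]
}}

```text
t: 21.9
tool_pos: [0.5159, -0.1841, 0.1373]
tool_rot: [0.344, -3.122, 0.007]
contact_force: [0.1, 1.7, -1.0]
opening: 0.0578
```

```bash
python3 - <<'E'
from h import *
im=look("w13");print(rel([.5167,-.1856,.082]))
crop(im,200,120,440,370,2.4,"w13c")
E
```

```text
t 21.9 pos [ 0.5159 -0.1841  0.1373] fix turn [-0.05 -0.02  0.03]
(30, 188) (62, 1043) (0, 0, 63, 260) [ 0.5589 -0.416   0.01  ]
[-0.01 -0.12  5.59]
```

View pics/w13c.png

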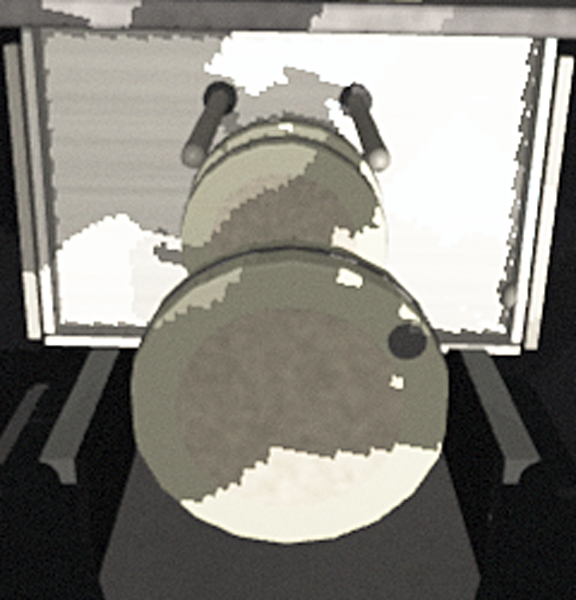

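Request:
{"method": "apply_moves", "body": {
  "rows": [
    [0, -0.12, 0.3, 0, 0, 0],
    [0, -0.12, 1.2, 0, 0, 0],
    [0, -0.12, 2.2, 0, 0, 0],
    [0, -0.12, 3.2, 0, 0, 0],
    [0, -0.12, 4.2, 0, 0, 0],
    [0, -0.12, 5, 0, 0, 0],
    [0, -0.12, 5.4, 0, 0, 0],
    [0, -0.12, 5.4, 0, 0, 0],
    [0, -0.12, 5.4, 0, 0, 0]
  ]
}}

```text
t: 22.85
tool_pos: [0.5168, -0.1858, 0.0841]
tool_rot: [-0.344, 3.122, -0.009]
contact_force: [0.1, 1.3, -0.7]
opening: 0.058
```

```bash
python3 - <<'E'
from h import *
F(6)
im=grab("wrist","w14");crop(im,200,120,440,370,2.4,"w14c")
E
```

```text
F [ 0.09  0.2  -0.16] sd [0.25 0.51 0.54] pos [ 0.5168 -0.1858  0.0844] open 0.0579 t 23.15
```

View pics/w14c.png

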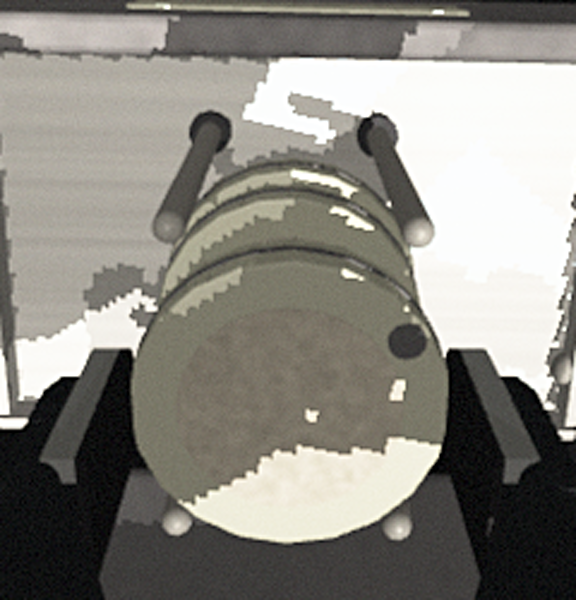

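```bash
python3 - <<'E'
from h import *
im=grab("wrist")
fit(im,[(170,228),(418,232),(176,520),(399,526)],(290,396),2.4,200,120,.0094)
E
```

```text
foot [ 0.5158 -0.1857  0.0905] disc [ 0.5162 -0.1857  0.0936] disc in tool [ 0.0005  0.0001 -0.0094] need tool shift cm [0.04 0.01]
```

Request:
{"method": "apply_moves", "body": {
  "rows": [
    [0.05, 0, 0.2, 0, 0, 0],
    [0.05, 0, 0.4, 0, 0, 0],
    [0.05, 0, 0.6, 0, 0, 0],
    [0.05, 0, 0.8, 0, 0, 0],
    [0.05, 0, 1.0, 0, 0, 0],
    [0.05, 0, 1.2, 0, 0, 0],
    [0.05, 0, 1.4, 0, 0, 0],
    [0.05, 0, 1.6, 0, 0, 0],
    [0.05, 0, 1.8, 0, 0, 0],
    [0.05, 0, 2.0, 0, 0, 0],
    [0.05, 0, 2.0, 0, 0, 0]
  ]
}}

```text
t: 24.35
tool_pos: [0.516, -0.1858, 0.0637]
tool_rot: [0.344, -3.123, 0.008]
contact_force: [-0.0, 0.7, -0.6]
opening: 0.0581
```

```bash
python3 - <<'E'
from h import *
F(10)
E
```

```text
F [ 0.2   0.04 -0.55] sd [0.72 0.41 0.51] pos [ 0.5162 -0.186   0.0642] open 0.0577 t 24.85
```

Request:
{"method": "apply_moves", "body": {
  "rows": [
    [0, 0, 0.15, 0, 0, 0],
    [0, 0, 0.3, 0, 0, 0],
    [0, 0, 0.45, 0, 0, 0],
    [0, 0, 0.6, 0, 0, 0],
    [0, 0, 0.6, 0, 0, 0]
  ]
}}

```text
t: 25.35
tool_pos: [0.5162, -0.1859, 0.058]
tool_rot: [-0.344, 3.122, -0.009]
contact_force: [-0.4, -0.1, -0.7]
opening: 0.0578
```

```bash
python3 - <<'E'
from h import *
F(10)
E
```

```text
F [-0.2   0.06  0.06] sd [0.41 0.48 0.5 ] pos [ 0.5163 -0.186   0.0583] open 0.0579 t 25.85
```

Request:
{"method": "apply_moves", "body": {
  "rows": [
    [0, 0, 0.1, 0, 0, 0],
    [0, 0, 0.2, 0, 0, 0],
    [0, 0, 0.2, 0, 0, 0]
  ]
}}

```text
t: 26.15
tool_pos: [0.5163, -0.186, 0.0562]
tool_rot: [-0.344, 3.122, -0.009]
contact_force: [-0.3, 0.7, 0.5]
opening: 0.0579
```

```bash
python3 - <<'E'
from h import *
F(10)
im=grab("wrist","w15");crop(im,200,120,440,370,2.4,"w15c")
E
```

```text
F [-0.04  0.41  0.85] sd [0.62 0.46 0.39] pos [ 0.5163 -0.186   0.0563] open 0.0581 t 26.65
```

View pics/w15c.png

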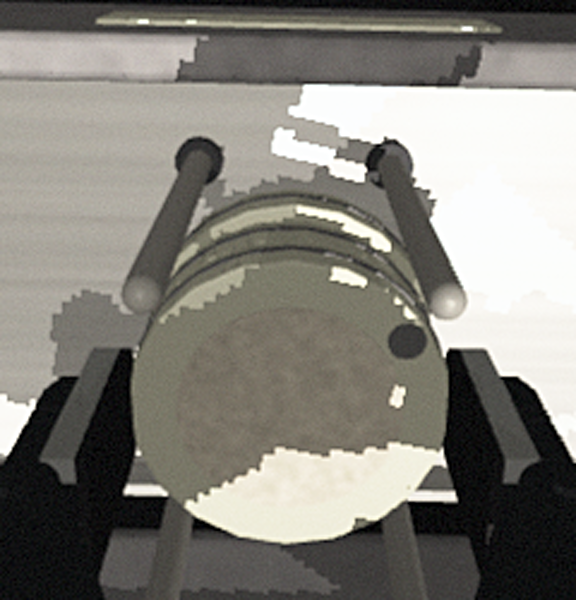

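Request:
{"method": "apply_moves", "body": {
  "rows": [
    [0, 0, -0.1, 0, 0, 0],
    [0, 0, -0.15, 0, 0, 0],
    [0, 0, -0.15, 0, 0, 0]
  ]
}}

```text
t: 27.0
tool_pos: [0.5163, -0.186, 0.0579]
tool_rot: [-0.344, 3.122, -0.009]
contact_force: [-0.3, -0.2, 0.3]
opening: 0.0578
```

Request:
{"method": "apply_moves", "body": {
  "rows": [
    [0, 0, 0, 0, 0, 0],
    [0, 0, 0, 0, 0, 0],
    [0, 0, 0, 0, 0, 0],
    [0, 0, 0, 0, 0, 0],
    [0, 0, 0, 0, 0, 0]
  ],
  "grip": 0
}}

```text
t: 27.5
tool_pos: [0.5163, -0.186, 0.0578]
tool_rot: [-0.344, 3.122, -0.009]
contact_force: [-0.4, -0.4, -0.0]
opening: 0.0855
```

Request:
{"method": "apply_moves", "body": {
  "rows": [
    [0, 0, -0.5, 0, 0, 0],
    [0, 0, -2, 0, 0, 0],
    [0, 0, -5, 0, 0, 0],
    [0, 0, -8, 0, 0, 0],
    [0, 0, -10.5, 0, 0, 0],
    [0, 0, -12, 0, 0, 0],
    [0, 0, -12, 0, 0, 0]
  ]
}}

```text
t: 28.2
tool_pos: [0.5178, -0.1861, 0.1817]
tool_rot: [-0.344, 3.117, -0.015]
contact_force: [-0.3, 0.5, -0.2]
opening: 0.0857
```

```bash
python3 - <<'E'
from h import *
im=grab("wrist","w16");crop(im,190,140,410,380,2.4,"w16c")
s=grab("side","s16")
for w in whites(s):
  if 0.2<w[3][0]<.6 and -.3<w[3][1]<.8: print(w)
print(rel([.404,.351,.112]))
E
```

```text
(283.6, 249.6, 106, array([0.3347, 0.1451, 0.012 ]))
(403.8, 231.8, 1071, array([ 0.526 , -0.1863,  0.012 ]))
(232.6, 208.9, 225, array([0.4051, 0.3544, 0.012 ]))
(258.7, 188.6, 212, array([0.5036, 0.3062, 0.012 ]))
[-0.75 54.81  6.24]
```

View pics/w16c.png

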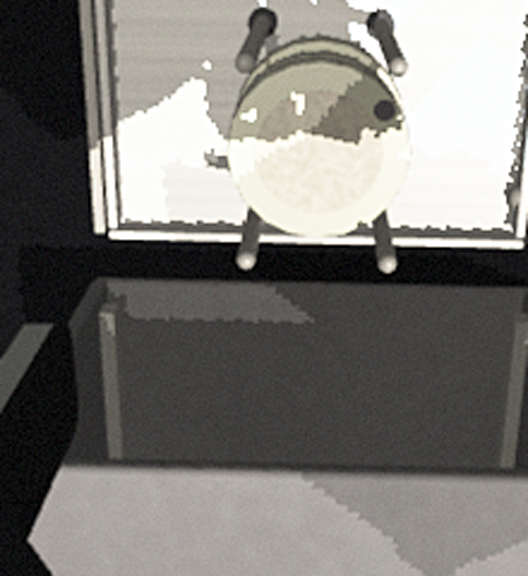

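Request:
{"method": "apply_moves", "body": {
  "rows": [
    [0, 2, 0, 0, 0, 0],
    [0.3, 6, 0, 0, 0, 0],
    [0.3, 10.5, 0, 0, 0, 0],
    [0.3, 15, 0, 0, 0, 0],
    [0.3, 19.5, 0, 0, 0, 0],
    [0.3, 24, 0, 0, 0, 0],
    [0.2, 28.5, 0, 0, 0, 0],
    [0, 33, 0, 0, 0, 0],
    [-0.2, 37.5, 0, 0, 0, 0],
    [-0.3, 42, 1, 0, 0, 0],
    [-0.5, 46.5, 3, 0, 0, 0],
    [-0.6, 50.5, 4.5, 0, 0, 0],
    [-0.75, 53.5, 6, 0, 0, 0],
    [-0.75, 54.8, 6.2, 0, 0, 0],
    [-0.75, 54.8, 6.2, 0, 0, 0],
    [-0.75, 54.8, 6.2, 0, 0, 0]
  ]
}}

```text
t: 29.9
tool_pos: [0.4038, 0.3503, 0.1125]
tool_rot: [-0.344, 3.123, -0.01]
contact_force: [-0.3, 0.3, 0.3]
opening: 0.085
```

```bash
python3 - <<'E'
from h import *
look("w17")
E
```

```text
t 29.9 pos [0.4038 0.3503 0.1125] fix turn [-0.07 -0.01  0.04]
(244, 307) (69, 74) (216, 273, 66, 69) [0.5027 0.3072 0.01  ]
(327, 212) (79, 81) (286, 172, 81, 80) [0.4062 0.3551 0.01  ]
(599, 167) (79, 94) (558, 125, 82, 85) [0.3303 0.5379 0.01  ]
(860, 129) (21, 145) (364, 0, 276, 71) [0.2668 0.6997 0.01  ]
```

View pics/w17.png

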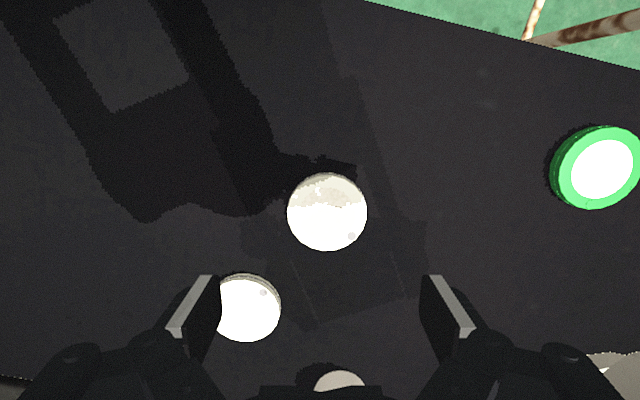

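Request:
{"method": "apply_moves", "body": {
  "rows": [
    [0.15, 0.25, 3, 0, 0, 0],
    [0.15, 0.25, 6, 0, 0, 0],
    [0.15, 0.25, 8.5, 0, 0, 0],
    [0.15, 0.25, 10.3, 0, 0, 0],
    [0.15, 0.25, 11.1, 0, 0, 0],
    [0.15, 0.25, 11.2, 0, 0, 0],
    [0.15, 0.25, 11.2, 0, 0, 0]
  ]
}}

```text
t: 30.65
tool_pos: [0.4035, 0.3516, 0.0021]
tool_rot: [-0.341, 3.12, -0.008]
contact_force: [-0.0, 0.1, 0.6]
opening: 0.0855
```

Request:
{"method": "apply_moves", "body": {
  "rows": [
    [0, 0, 0, 0, 0, 0],
    [0, 0, 0, 0, 0, 0],
    [0, 0, 0, 0, 0, 0],
    [0, 0, 0, 0, 0, 0],
    [0, 0, 0, 0, 0, 0],
    [0, 0, 0, 0, 0, 0],
    [0, 0, 0, 0, 0, 0]
  ],
  "grip": 1,
  "squeeze": 30
}}

```text
t: 31.35
tool_pos: [0.4047, 0.3524, 0.0042]
tool_rot: [-0.341, 3.118, -0.006]
contact_force: [-1.3, -1.4, 6.9]
opening: 0.0577
```

```bash
cat >> h.py <<'E'
def held(name,z0):
    im=look(name);o=ctrl.get_obs();p=o["tool_pos"];Rt=R.from_rotvec(o["tool_rot"]).as_matrix()
    g=cv2.cvtColor(im["color"],cv2.COLOR_BGR2GRAY);m=(g>75).astype(np.uint8)
    K=max(cv2.findContours(m[190:370,240:400].copy(),cv2.RETR_EXTERNAL,cv2.CHAIN_APPROX_NONE)[0],key=cv2.contourArea)
    x,y,w,h=cv2.boundingRect(K);print("box",x+240,y+190,w,h)
    # top face: bottom edge fixed, centre above it by half the face height (~.96 of width)
    u=x+240+w/2;v=y+190+h-.48*w
    print("disc px",u,v,"in tool",(Rt.T@(ray(im,u,v,z0)-p)).round(4))
E
python3 - <<'E'
from h import *
F(4)
held("w18",.012)
E
```

```text
F [-1.44 -1.77  6.85] sd [0.54 0.35 0.2 ] pos [0.4047 0.3523 0.0042] open 0.0576 t 31.55
t 31.55 pos [0.4047 0.3523 0.0042] fix turn [-0.05  0.05  0.02]
(336, 267) (131, 184) (255, 188, 152, 159) [0.3957 0.3572 0.01  ]
(66, 108) (102, 116) (10, 58, 119, 95) [0.3523 0.2413 0.01  ]
box 255 190 145 157
disc px 327.5 277.4 in tool [ 0.0035  0.0031 -0.0078]
```

View pics/w18.png

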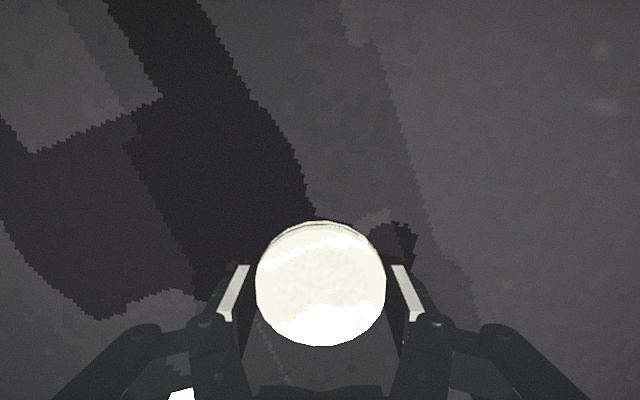

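Request:
{"method": "apply_moves", "body": {
  "rows": [
    [0, 0, 0, 0, 0, 0],
    [0, 0, 0, 0, 0, 0],
    [0, 0, 0, 0, 0, 0],
    [0, 0, 0.2, 0, 0, 0],
    [0, 0, 0.45, 0, 0, 0],
    [0, 0, 0.45, 0, 0, 0]
  ],
  "grip": 0
}}

```text
t: 32.2
tool_pos: [0.4042, 0.3519, -0.0011]
tool_rot: [-0.341, 3.119, -0.007]
contact_force: [-0.9, 0.5, 0.4]
opening: 0.0853
```

Request:
{"method": "apply_moves", "body": {
  "rows": [
    [0, 0, 0, 0, 0, 0],
    [0, 0, 0, 0, 0, 0],
    [0, 0, 0, 0, 0, 0],
    [0, 0, 0, 0, 0, 0],
    [0, 0, 0, 0, 0, 0],
    [0, 0, 0, 0, 0, 0],
    [0, 0, 0, 0, 0, 0]
  ],
  "grip": 1,
  "squeeze": 30
}}

```text
t: 32.9
tool_pos: [0.4045, 0.3521, -0.0008]
tool_rot: [-0.341, 3.119, -0.007]
contact_force: [1.1, -0.4, 1.1]
opening: 0.0578
```

```bash
python3 - <<'E'
from h import *
F(2)
im=look("w19");crop(im,200,190,440,370,3.3,"w19c")
E
```

```text
F [ 0.87 -0.58  1.01] sd [0.19 0.21 0.05] pos [ 0.4045  0.3521 -0.0009] open 0.0584 t 33.0
t 33.0 pos [ 0.4045  0.3521 -0.0009] fix turn [-0.06  0.04  0.02]
(333, 280) (132, 178) (252, 210, 145, 145) [0.3992 0.3566 0.01  ]
(66, 110) (85, 121) (12, 56, 110, 101) [0.3518 0.2447 0.01  ]
```

View pics/w19c.png

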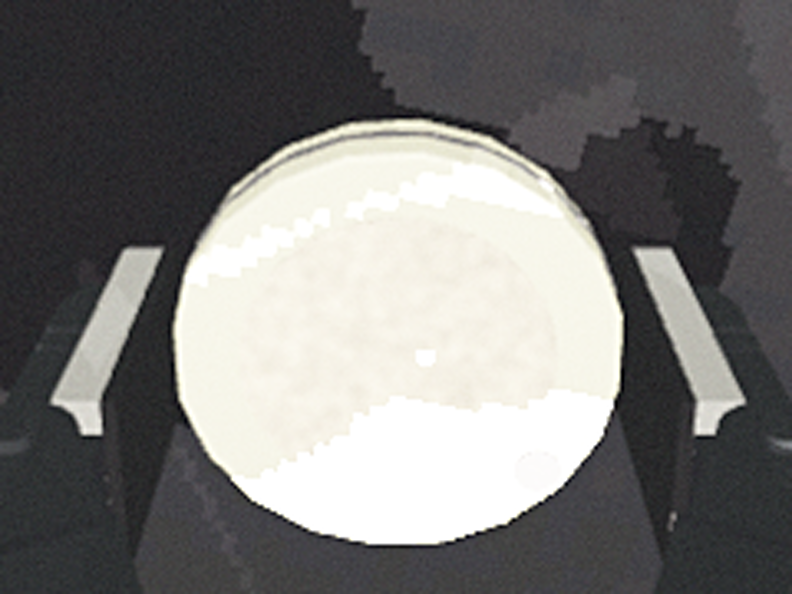

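Request:
{"method": "apply_moves", "body": {
  "rows": [
    [0, 0, -0.5, 0, 0, 0],
    [0, 0, -1.5, 0, 0, 0],
    [0, 0, -3.5, 0, 0, 0],
    [0, 0, -6, 0, 0, 0],
    [0, 0, -9, 0, 0, 0],
    [0, 0, -12, 0, 0, 0],
    [0, 0, -14.5, 0, 0, 0],
    [0, 0, -15.5, 0, 0, 0],
    [0, 0, -15.5, 0, 0, 0]
  ]
}}

```text
t: 33.95
tool_pos: [0.4046, 0.3533, 0.1563]
tool_rot: [-0.341, 3.115, -0.004]
contact_force: [0.2, -1.1, -1.7]
opening: 0.0581
```

```bash
python3 - <<'E'
from h import *
im=look("w20");o=ctrl.get_obs();p=o["tool_pos"];Rt=R.from_rotvec(o["tool_rot"]).as_matrix();print(p,o["opening"])
d=Rt.T@(ray(im,320.6,292,p[2]+.0129)-p);print(d)
print(rel(np.array([.5158,-.1857,.15])-Rt@np.array([d[0],d[1],0])))
s=grab("side","s20")
for w in whites(s):
  if 0.2<w[3][0]<.6 and -.3<w[3][1]<.8: print(w)
E
```

```text
t 33.95 pos [0.4046 0.3533 0.1563] fix turn [-0.04  0.08  0.02]
(306, 306) (168, 185) (215, 226, 174, 166) [0.5221 0.3646 0.01  ]
(555, 153) (70, 83) (515, 117, 80, 74) [0.3307 0.5369 0.01  ]
(666, 90) (12, 20) (311, 0, 329, 83) [0.2654 0.6006 0.01  ]
[0.40369634 0.35273891 0.15426035] 0.05822785538174445
[-0.00295522  0.00038217 -0.01288922]
[  0.99 -55.03   0.69]
(403.7, 232.7, 1586, array([ 0.523 , -0.1868,  0.012 ]))
(171.5, 209.8, 102, array([0.331 , 0.5382, 0.012 ]))
(258.7, 188.6, 212, array([0.5036, 0.3062, 0.012 ]))
```

View pics/w20.png

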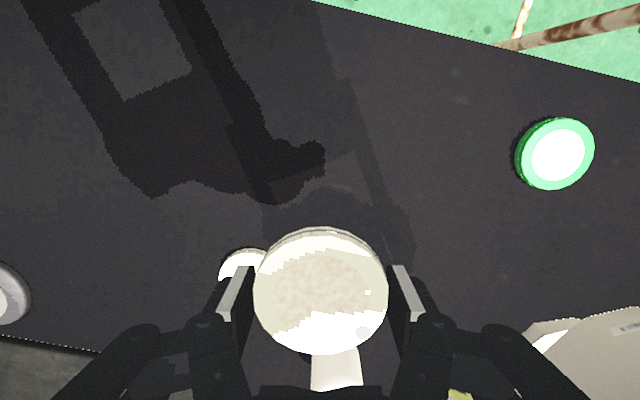

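Request:
{"method": "apply_moves", "body": {
  "rows": [
    [0, -2, 0, 0, 0, 0],
    [0, -6, 0, 0, 0, 0],
    [0.1, -10.5, 0, 0, 0, 0],
    [0.2, -15, 0, 0, 0, 0],
    [0.3, -19.5, 0, 0, 0, 0],
    [0.4, -24, 0, 0, 0, 0],
    [0.5, -28.5, 0, 0, 0, 0],
    [0.6, -33, 0, 0, 0, 0],
    [0.7, -37.5, 0, 0, 0, 0],
    [0.8, -42, 0, 0.04, 0.06, 0],
    [0.9, -46.5, 0, 0.04, 0.06, 0],
    [0.95, -50.5, 0, 0.04, 0.06, 0],
    [1, -53.5, 0.3, 0.04, 0.06, 0],
    [1, -55, 0.7, 0.04, 0.06, 0],
    [1, -55, 0.7, 0.04, 0.06, 0],
    [1, -55, 0.7, 0.04, 0.06, 0]
  ]
}}

```text
t: 35.65
tool_pos: [0.5114, -0.1857, 0.1475]
tool_rot: [0.341, -3.119, 0.011]
contact_force: [0.6, 1.0, -0.6]
opening: 0.0585
```

```bash
python3 - <<'E'
from h import *
F(3)
im=look("w21");o=ctrl.get_obs();Rt=R.from_rotvec(o["tool_rot"]).as_matrix()
print(rel(np.array([.5158,-.1857,.092])-Rt@np.array([-.003,.0004,0])))
crop(im,200,120,440,370,2.4,"w21c")
E
```

```text
F [ 0.21  0.67 -0.04] sd [0.44 0.48 0.44] pos [ 0.5121 -0.1854  0.1488] open 0.0583 t 35.8
t 35.8 pos [ 0.5121 -0.1854  0.1488] fix turn [-0.1  -0.04  0.04]
(264, -31) (108, 113) (220, 0, 92, 26) [ 0.3611 -0.2605  0.01  ]
(35, 138) (75, 668) (0, 0, 73, 260) [ 0.5169 -0.4228  0.01  ]
[-0.07 -0.08  5.7 ]
```

View pics/w21c.png

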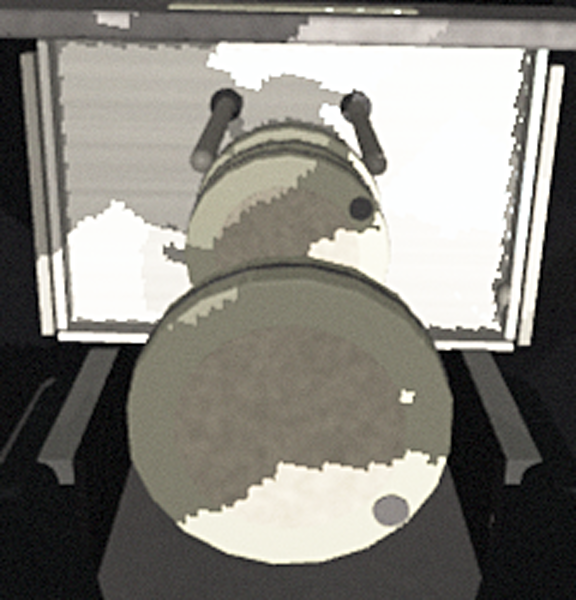

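Request:
{"method": "apply_moves", "body": {
  "rows": [
    [-0.07, -0.08, 0.3, -0.1, -0.04, 0.04],
    [-0.07, -0.08, 1.2, -0.1, -0.04, 0.04],
    [-0.07, -0.08, 2.2, -0.1, -0.04, 0.04],
    [-0.07, -0.08, 3.2, -0.1, -0.04, 0.04],
    [-0.07, -0.08, 4.2, -0.1, -0.04, 0.04],
    [-0.07, -0.08, 5, -0.1, -0.04, 0.04],
    [-0.07, -0.08, 5.5, -0.1, -0.04, 0.04],
    [-0.07, -0.08, 5.5, -0.1, -0.04, 0.04],
    [-0.07, -0.08, 5.5, -0.1, -0.04, 0.04]
  ]
}}

```text
t: 36.75
tool_pos: [0.5131, -0.1868, 0.0942]
tool_rot: [-0.339, 3.123, -0.0]
contact_force: [0.1, 0.1, -0.7]
opening: 0.0579
```

```bash
python3 - <<'E'
from h import *
F(6)
im=look("w22");crop(im,200,120,440,370,2.4,"w22c")
E
```

```text
F [-0.16  0.13 -0.43] sd [0.5  0.31 0.28] pos [ 0.5132 -0.1869  0.0945] open 0.0585 t 37.05
t 37.05 pos [ 0.5132 -0.1869  0.0945] fix turn [-0.01  0.01 -0.  ]
(23, 410) (40, 1138) (0, 0, 40, 260) [ 0.7417 -0.3992  0.01  ]
```

View pics/w22c.png

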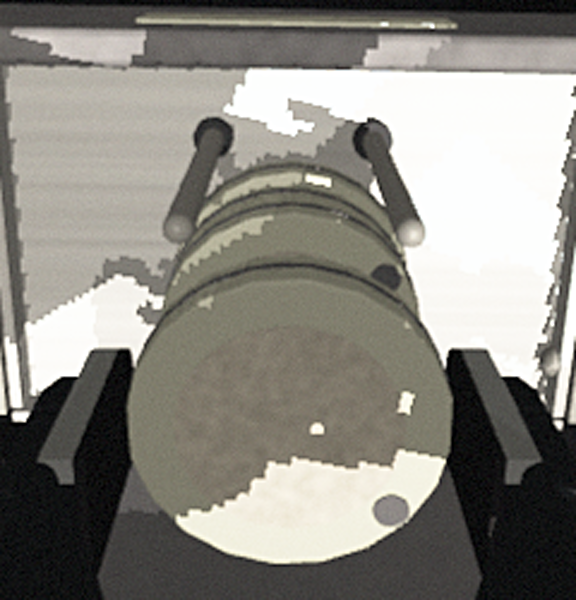

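```bash
cat >> h.py <<'E'
def fit2(im,rods,disc,sc,x0,y0,zoff):
    o=ctrl.get_obs();p=o["tool_pos"];Rt=R.from_rotvec(o["tool_rot"]).as_matrix()
    y=np.radians(12.4);P=np.array([ray(im,x0+x/sc,y0+v/sc,.0905) for x,v in rods]);c=P.mean(0)+.031*np.array([np.cos(y),np.sin(y),0])
    d=ray(im,x0+disc[0]/sc,y0+disc[1]/sc,p[2]+zoff)
    print("foot",c.round(4),"disc",d.round(4),"disc in tool",(Rt.T@(d-p)).round(4),"need tool shift cm",(Rt.T@(c-d)*100)[:2].round(2))
E
python3 - <<'E'
from h import *
fit2(grab("wrist"),[(178,229),(411,233)],(290,416),2.4,200,120,.0129)
E
```

```text
foot [ 0.516  -0.1852  0.0905] disc [ 0.5146 -0.1864  0.1072] disc in tool [-0.0015  0.0001 -0.0129] need tool shift cm [-0.16  0.09]
```

Request:
{"method": "apply_moves", "body": {
  "rows": [
    [-0.1, 0.07, 0.2, 0, 0, 0],
    [-0.1, 0.07, 0.4, 0, 0, 0],
    [-0.1, 0.07, 0.6, 0, 0, 0],
    [-0.1, 0.07, 0.8, 0, 0, 0],
    [-0.1, 0.07, 1.0, 0, 0, 0],
    [-0.1, 0.07, 1.2, 0, 0, 0],
    [-0.1, 0.07, 1.4, 0, 0, 0],
    [-0.1, 0.07, 1.6, 0, 0, 0],
    [-0.1, 0.07, 1.8, 0, 0, 0],
    [-0.1, 0.07, 2.0, 0, 0, 0],
    [-0.1, 0.07, 2.2, 0, 0, 0],
    [-0.1, 0.07, 2.2, 0, 0, 0]
  ]
}}

```text
t: 38.35
tool_pos: [0.5137, -0.1858, 0.0719]
tool_rot: [-0.339, 3.123, 0.0]
contact_force: [0.7, 0.2, -1.6]
opening: 0.0585
```

```bash
python3 - <<'E'
from h import *
F(10)
E
```

```text
F [ 0.07  0.01 -0.56] sd [0.28 0.46 0.46] pos [ 0.514  -0.1859  0.0724] open 0.0579 t 38.85
```

Request:
{"method": "apply_moves", "body": {
  "rows": [
    [0, 0, 0.15, 0, 0, 0],
    [0, 0, 0.3, 0, 0, 0],
    [0, 0, 0.45, 0, 0, 0],
    [0, 0, 0.6, 0, 0, 0],
    [0, 0, 0.6, 0, 0, 0]
  ]
}}

```text
t: 39.35
tool_pos: [0.5138, -0.1859, 0.0661]
tool_rot: [-0.339, 3.123, -0.0]
contact_force: [0.4, -0.9, 1.2]
opening: 0.0582
```

```bash
python3 - <<'E'
from h import *
F(10)
E
```

```text
F [-0.11 -0.25  0.  ] sd [0.42 0.51 0.67] pos [ 0.514  -0.1859  0.0664] open 0.0585 t 39.85
```

Request:
{"method": "apply_moves", "body": {
  "rows": [
    [0, 0, 0.1, 0, 0, 0],
    [0, 0, 0.2, 0, 0, 0],
    [0, 0, 0.2, 0, 0, 0]
  ]
}}

```text
t: 40.15
tool_pos: [0.5141, -0.186, 0.0644]
tool_rot: [-0.339, 3.122, -0.001]
contact_force: [1.1, 0.3, -0.3]
opening: 0.0583
```

```bash
python3 - <<'E'
from h import *
F(10)
im=grab("wrist","w23");crop(im,200,120,440,370,2.4,"w23c")
E
```

```text
F [ 0.01 -0.31  0.16] sd [0.57 0.54 0.59] pos [ 0.5141 -0.186   0.0645] open 0.0582 t 40.65
```

View pics/w23c.png

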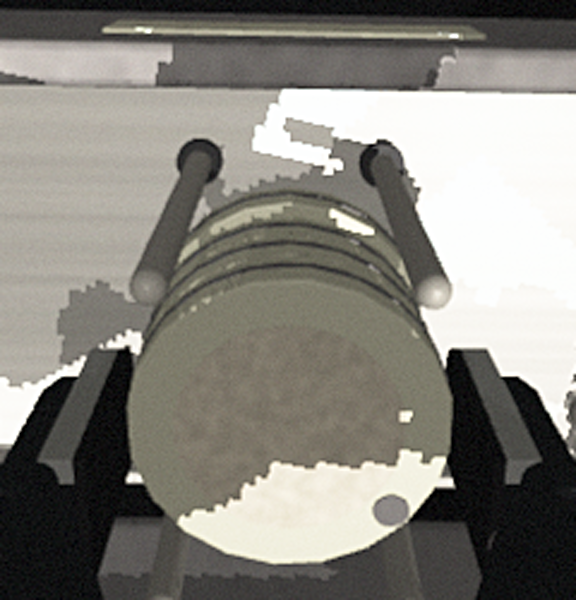

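Request:
{"method": "apply_moves", "body": {
  "rows": [
    [0, 0, 0.1, 0, 0, 0],
    [0, 0, 0.2, 0, 0, 0],
    [0, 0, 0.2, 0, 0, 0]
  ]
}}

```text
t: 41.0
tool_pos: [0.5141, -0.186, 0.0624]
tool_rot: [-0.339, 3.122, -0.001]
contact_force: [0.5, 0.5, 0.5]
opening: 0.0585
```

```bash
python3 - <<'E'
from h import *
F(12)
E
```

```text
F [ 0.08 -0.02  0.92] sd [0.4  0.53 0.37] pos [ 0.5141 -0.186   0.0625] open 0.0581 t 41.6
```

Request:
{"method": "apply_moves", "body": {
  "rows": [
    [0, 0, -0.1, 0, 0, 0],
    [0, 0, -0.2, 0, 0, 0],
    [0, 0, -0.2, 0, 0, 0]
  ]
}}

```text
t: 41.9
tool_pos: [0.5141, -0.186, 0.0646]
tool_rot: [-0.339, 3.122, -0.001]
contact_force: [0.9, -0.0, 1.4]
opening: 0.0584
```

Request:
{"method": "apply_moves", "body": {
  "rows": [
    [0, 0, 0, 0, 0, 0],
    [0, 0, 0, 0, 0, 0],
    [0, 0, 0, 0, 0, 0],
    [0, 0, 0, 0, 0, 0],
    [0, 0, 0, 0, 0, 0]
  ],
  "grip": 0
}}

```text
t: 42.4
tool_pos: [0.5141, -0.186, 0.0645]
tool_rot: [-0.339, 3.122, -0.001]
contact_force: [-0.8, 0.3, -0.0]
opening: 0.0859
```

Request:
{"method": "apply_moves", "body": {
  "rows": [
    [0, 0, -0.5, 0, 0, 0],
    [0, 0, -2, 0, 0, 0],
    [0, 0, -5, 0, 0, 0],
    [0, 0, -8, 0, 0, 0],
    [0, 0, -10.5, 0, 0, 0],
    [0, 0, -11.5, 0, 0, 0],
    [0, 0, -11.5, 0, 0, 0]
  ]
}}

```text
t: 43.1
tool_pos: [0.5152, -0.1865, 0.1824]
tool_rot: [-0.338, 3.118, -0.005]
contact_force: [-0.2, 0.2, -0.2]
opening: 0.0854
```

```bash
python3 - <<'E'
from h import *
im=grab("wrist","w24");crop(im,190,140,410,380,2.4,"w24c")
s=grab("side","s24")
for w in whites(s):
  if 0.2<w[3][0]<.6 and -.3<w[3][1]<.8: print(w)
print(rel([.501,.303,.112]))
E
```

```text
(282.6, 249.9, 112, array([0.3328, 0.1474, 0.012 ]))
(404.2, 231.8, 1045, array([ 0.5263, -0.1875,  0.012 ]))
(258.7, 188.6, 212, array([0.5036, 0.3062, 0.012 ]))
[-9.26 48.    6.68]
```

View pics/w24c.png

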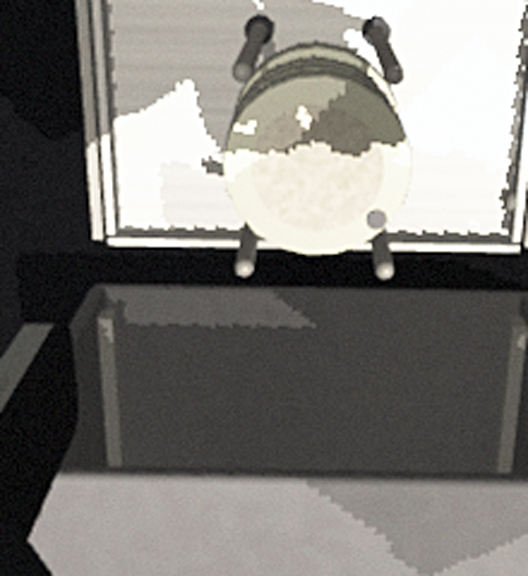

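View pics/s24.png

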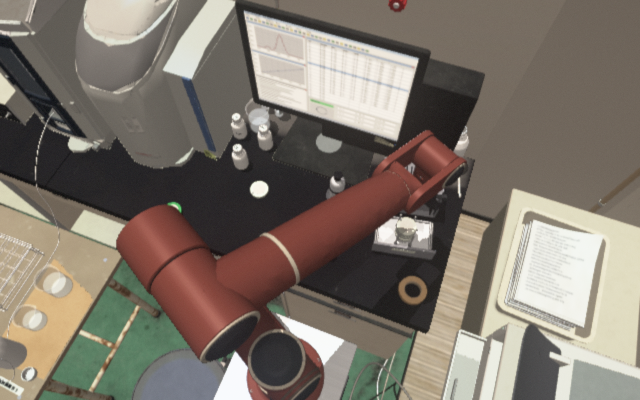

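Request:
{"method": "apply_moves", "body": {
  "rows": [
    [0, 2, 0, 0, 0, 0],
    [0, 6, 0, 0, 0, 0],
    [0, 10.5, 0, 0, 0, 0],
    [0, 15, 0, 0, 0, 0],
    [-0.5, 19.5, 0, 0, 0, 0],
    [-1.5, 24, 0, 0, 0, 0],
    [-2.5, 28, 0, 0, 0, 0],
    [-4, 32, 0, 0, 0, 0],
    [-5.5, 36, 0, 0, 0, 0],
    [-7, 40, 1, 0, 0, 0],
    [-8, 44, 3, 0, 0, 0],
    [-9, 47, 5, 0, 0, 0],
    [-9.26, 48, 6.6, 0, 0, 0],
    [-9.26, 48, 6.6, 0, 0, 0],
    [-9.26, 48, 6.6, 0, 0, 0]
  ]
}}

```text
t: 44.7
tool_pos: [0.4995, 0.3028, 0.1114]
tool_rot: [0.34, -3.12, 0.002]
contact_force: [0.3, 0.3, 0.7]
opening: 0.0855
```

```bash
python3 - <<'E'
from h import *
look("w25")
E
```

```text
t 44.7 pos [0.4995 0.3028 0.1114] fix turn [-0.01 -0.03  0.  ]
(133, 49) (110, 140) (70, 0, 126, 107) [0.4199 0.1613 0.01  ]
```

View pics/w25.png

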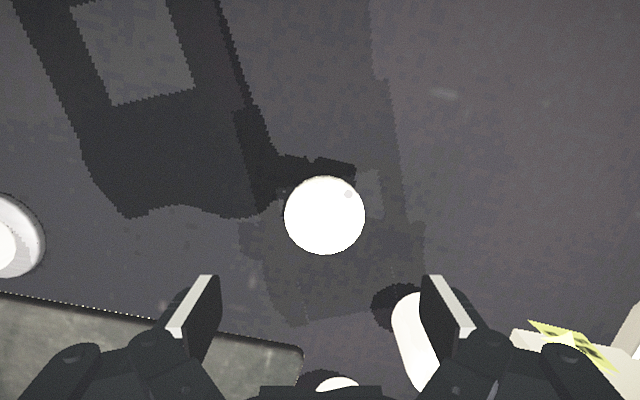

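```bash
python3 - <<'E'
from h import *
im=grab("wrist");print(ray(im,324.5,215,.010), ray(im,400,308,0),ray(im,324.5,215,.012))
print(rel([.5035-.0025,.3052-.0015,.001]))
E
```

```text
[0.50572517 0.30701442 0.01      ] [0.57804732 0.38994931 0.        ] [0.50504681 0.30683773 0.012     ]
[-1.000e-02  1.100e-01  1.124e+01]
```

Request:
{"method": "apply_moves", "body": {
  "rows": [
    [-0.4, 0.1, 3, 0, 0, 0],
    [-0.4, 0.1, 6, 0, 0, 0],
    [-0.4, 0.1, 8.5, 0, 0, 0],
    [-0.4, 0.1, 10.3, 0, 0, 0],
    [-0.4, 0.1, 11.1, 0, 0, 0],
    [-0.4, 0.1, 11.3, 0, 0, 0],
    [-0.4, 0.1, 11.3, 0, 0, 0]
  ]
}}

```text
t: 45.5
tool_pos: [0.5057, 0.3044, 0.0016]
tool_rot: [-0.336, 3.121, 0.001]
contact_force: [0.3, 0.7, 0.6]
opening: 0.0854
```

Request:
{"method": "apply_moves", "body": {
  "rows": [
    [0, 0, 0, 0, 0, 0],
    [0, 0, 0, 0, 0, 0],
    [0, 0, 0, 0, 0, 0],
    [0, 0, 0, 0, 0, 0],
    [0, 0, 0, 0, 0, 0],
    [0, 0, 0, 0, 0, 0],
    [0, 0, 0, 0, 0, 0]
  ],
  "grip": 1,
  "squeeze": 30
}}

```text
t: 46.2
tool_pos: [0.5071, 0.305, 0.0039]
tool_rot: [-0.336, 3.118, 0.002]
contact_force: [-1.4, -0.8, 6.0]
opening: 0.0583
```

```bash
python3 - <<'E'
from h import *
F(2)
im=look("w26");crop(im,200,190,440,370,3.3,"w26c")
E
```

```text
F [-1.57 -0.73  5.74] sd [0.16 0.07 0.25] pos [0.5071 0.3049 0.0039] open 0.0579 t 46.3
t 46.3 pos [0.5071 0.3049 0.0039] fix turn [ 0.01  0.06 -0.02]
(335, 266) (130, 176) (254, 211, 159, 128) [0.4976 0.3094 0.01  ]
(132, 81) (72, 85) (91, 37, 77, 80) [0.439  0.2186 0.01  ]
```

View pics/w26c.png

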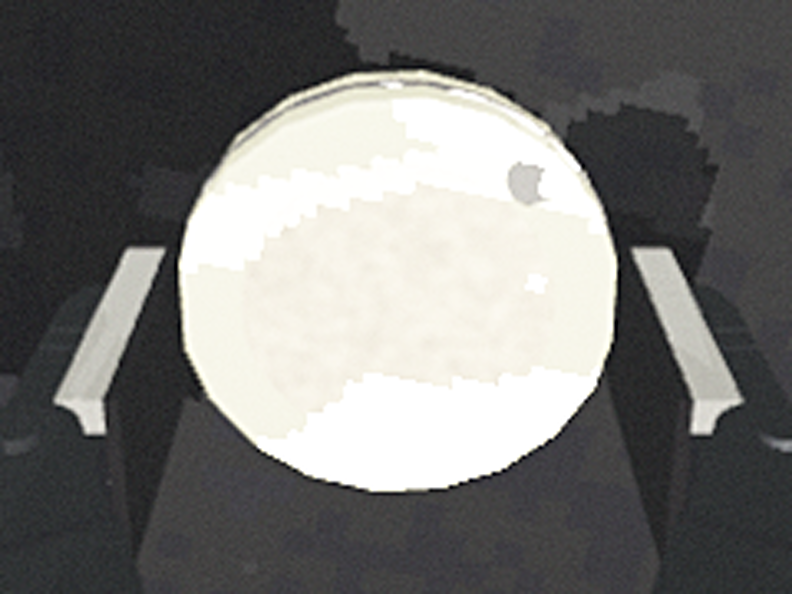

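Request:
{"method": "apply_moves", "body": {
  "rows": [
    [0, 0, 0, 0, 0, 0],
    [0, 0, 0, 0, 0, 0],
    [0, 0, 0, 0, 0, 0],
    [0.2, 0, 0.2, 0, 0, 0],
    [0.35, 0, 0.45, 0, 0, 0],
    [0.35, 0, 0.5, 0, 0, 0],
    [0.35, 0, 0.5, 0, 0, 0]
  ],
  "grip": 0
}}

```text
t: 47.05
tool_pos: [0.5033, 0.3041, -0.0016]
tool_rot: [-0.336, 3.119, 0.002]
contact_force: [1.0, 1.1, -0.9]
opening: 0.0856
```

Request:
{"method": "apply_moves", "body": {
  "rows": [
    [0, 0, 0, 0, 0, 0],
    [0, 0, 0, 0, 0, 0],
    [0, 0, 0, 0, 0, 0],
    [0, 0, 0, 0, 0, 0],
    [0, 0, 0, 0, 0, 0],
    [0, 0, 0, 0, 0, 0],
    [0, 0, 0, 0, 0, 0]
  ],
  "grip": 1,
  "squeeze": 30
}}

```text
t: 47.75
tool_pos: [0.5037, 0.3042, -0.0012]
tool_rot: [-0.336, 3.118, 0.002]
contact_force: [0.7, 0.7, 2.4]
opening: 0.0586
```

```bash
python3 - <<'E'
from h import *
F(2)
im=look("w27");crop(im,200,190,440,370,3.3,"w27c")
E
```

```text
F [0.42 0.7  2.65] sd [0.3  0.02 0.3 ] pos [ 0.5037  0.3042 -0.0012] open 0.0581 t 47.85
t 47.85 pos [ 0.5037  0.3042 -0.0012] fix turn [ 0.01  0.06 -0.02]
(336, 275) (133, 186) (252, 215, 163, 139) [0.496  0.3095 0.01  ]
(121, 72) (91, 106) (84, 15, 81, 104) [0.4332 0.2168 0.01  ]
```

View pics/w27c.png

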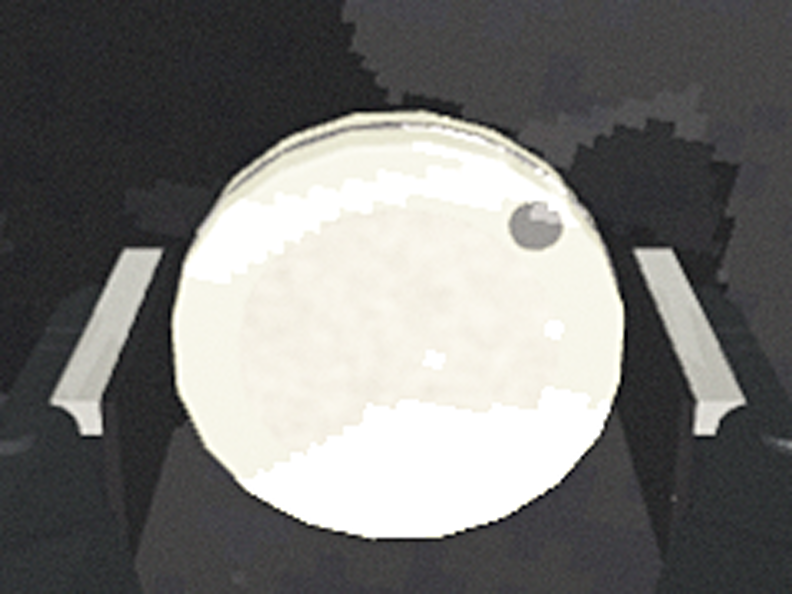

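Request:
{"method": "apply_moves", "body": {
  "rows": [
    [0, 0, -0.5, 0, 0, 0],
    [0, 0, -1.5, 0, 0, 0],
    [0, 0, -3.5, 0, 0, 0],
    [0, 0, -6, 0, 0, 0],
    [0, 0, -9, 0, 0, 0],
    [0, 0, -12, 0, 0, 0],
    [0, 0, -15, 0, 0, 0],
    [0, 0, -17, 0, 0, 0],
    [0, 0, -17.5, 0, 0, 0],
    [0, 0, -17.5, 0, 0, 0]
  ]
}}

```text
t: 48.9
tool_pos: [0.503, 0.304, 0.1747]
tool_rot: [-0.336, 3.117, 0.003]
contact_force: [-0.8, -0.4, -1.0]
opening: 0.0584
```

```bash
python3 - <<'E'
from h import *
im=look("w28");o=ctrl.get_obs();Rt=R.from_rotvec(o["tool_rot"]).as_matrix();print(o["opening"])
print(rel(np.array([.5158,-.1857,.16])-Rt@np.array([-.0015,0,0])))
E
```

```text
t 48.9 pos [0.503  0.304  0.1747] fix turn [ 0.01  0.08 -0.02]
(44, 209) (80, 95) (0, 169, 93, 81) [0.581  0.0559 0.01  ]
(490, 165) (114, 140) (442, 107, 107, 128) [0.4527 0.4494 0.01  ]
(642, 44) (69, 91) (602, 7, 38, 78) [0.3328 0.5338 0.01  ]
0.05841806751179208
[  9.27 -48.1    1.24]
```

View pics/w28.png

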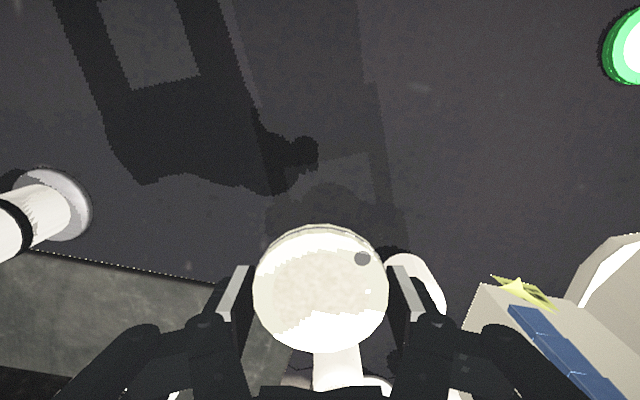

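Route with an early swing toward the robot (tool +x) to stay off the can.

Request:
{"method": "apply_moves", "body": {
  "rows": [
    [1.2, -2, 0, 0, 0, 0],
    [2.5, -5, 0, 0, 0, 0],
    [4, -9, 0, 0, 0, 0],
    [5.5, -13, 0, 0, 0, 0],
    [7, -17, 0, 0, 0, 0],
    [8, -21, 0, 0, 0, 0],
    [8.8, -25, 0, 0, 0, 0],
    [9.2, -29.5, 0, 0, 0, 0],
    [9.3, -34, 0, 0, 0.08, 0],
    [9.3, -38.5, 0, 0, 0.08, 0],
    [9.3, -43, 0.3, 0, 0.08, 0],
    [9.3, -46, 0.8, 0, 0.08, 0],
    [9.3, -48.1, 1.2, 0, 0.08, 0],
    [9.3, -48.1, 1.2, 0, 0.08, 0],
    [9.3, -48.1, 1.2, 0, 0.08, 0]
  ]
}}

```text
t: 50.45
tool_pos: [0.513, -0.1855, 0.1584]
tool_rot: [0.335, -3.118, -0.004]
contact_force: [-0.6, -0.3, -1.5]
opening: 0.0583
```

```bash
python3 - <<'E'
from h import *
F(3)
im=look("w29");o=ctrl.get_obs();Rt=R.from_rotvec(o["tool_rot"]).as_matrix()
print(rel(np.array([.5158,-.1857,.102])-Rt@np.array([-.0015,0,0])))
crop(im,200,120,440,370,2.4,"w29c")
E
```

```text
F [ 0.26  0.06 -0.87] sd [0.67 0.29 0.47] pos [ 0.5137 -0.1848  0.1599] open 0.0585 t 50.6
t 50.6 pos [ 0.5137 -0.1848  0.1599] fix turn [ 0.02 -0.04 -0.  ]
(319, 380) (46, 186) (242, 363, 157, 34) [ 0.7179 -0.141   0.01  ]
(263, -34) (109, 119) (220, 0, 91, 26) [ 0.3577 -0.261   0.01  ]
(36, 163) (73, 1144) (0, 0, 73, 260) [ 0.5416 -0.4275  0.01  ]
[-0.03 -0.12  5.82]
```

View pics/w29c.png

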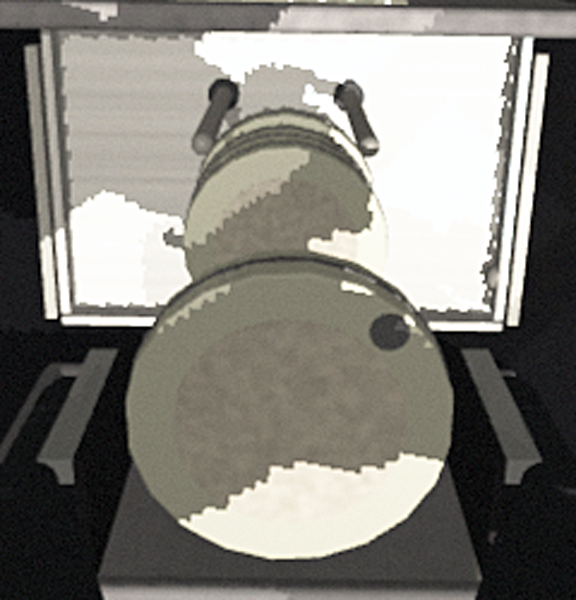

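Request:
{"method": "apply_moves", "body": {
  "rows": [
    [0, -0.12, 0.3, 0, 0, 0],
    [0, -0.12, 1.2, 0, 0, 0],
    [0, -0.12, 2.2, 0, 0, 0],
    [0, -0.12, 3.2, 0, 0, 0],
    [0, -0.12, 4.2, 0, 0, 0],
    [0, -0.12, 5.2, 0, 0, 0],
    [0, -0.12, 5.7, 0, 0, 0],
    [0, -0.12, 5.7, 0, 0, 0],
    [0, -0.12, 5.7, 0, 0, 0]
  ]
}}

```text
t: 51.55
tool_pos: [0.5141, -0.1862, 0.1034]
tool_rot: [0.339, -3.121, -0.001]
contact_force: [0.5, -0.0, 0.1]
opening: 0.0588
```

```bash
python3 - <<'E'
from h import *
F(8)
im=look("w30");crop(im,200,120,440,370,2.4,"w30c")
E
```

```text
F [ 0.15 -0.31 -0.5 ] sd [0.37 0.3  0.68] pos [ 0.5141 -0.1861  0.1035] open 0.0582 t 51.95
t 51.95 pos [ 0.5141 -0.1861  0.1035] fix turn [ 0.01 -0.03 -0.  ]
(24, 400) (44, 1245) (0, 0, 44, 260) [ 0.7407 -0.4033  0.01  ]
```

View pics/w30c.png

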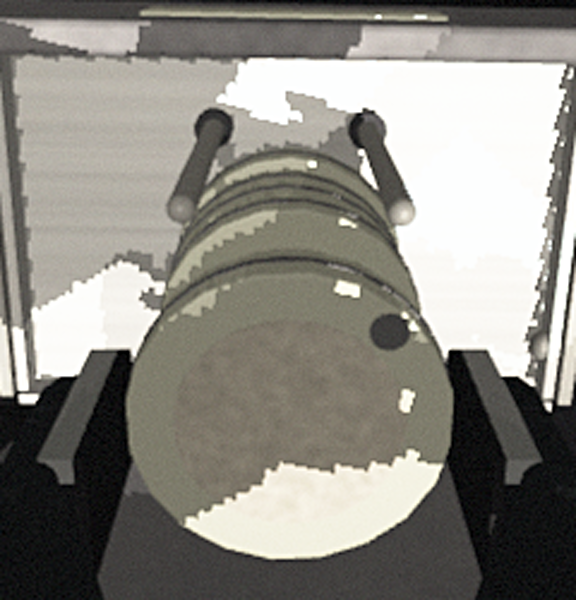

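```bash
python3 - <<'E'
from h import *
fit2(grab("wrist"),[(182,208),(401,212)],(290,411),2.4,200,120,.0132)
E
```

```text
foot [ 0.5158 -0.1852  0.0905] disc [ 0.5143 -0.186   0.1166] disc in tool [-0.0003  0.0001 -0.0132] need tool shift cm [-0.17  0.04]
```

Request:
{"method": "apply_moves", "body": {
  "rows": [
    [0, 0.03, 0.2, 0, 0, 0],
    [0, 0.03, 0.4, 0, 0, 0],
    [0, 0.03, 0.6, 0, 0, 0],
    [0, 0.03, 0.8, 0, 0, 0],
    [0, 0.03, 1.0, 0, 0, 0],
    [0, 0.03, 1.2, 0, 0, 0],
    [0, 0.03, 1.4, 0, 0, 0],
    [0, 0.03, 1.6, 0, 0, 0],
    [0, 0.03, 1.8, 0, 0, 0],
    [0, 0.03, 2.0, 0, 0, 0],
    [0, 0.03, 2.0, 0, 0, 0]
  ]
}}

```text
t: 53.15
tool_pos: [0.5137, -0.1857, 0.0829]
tool_rot: [0.339, -3.12, -0.001]
contact_force: [0.3, 1.1, -0.1]
opening: 0.0585
```

```bash
python3 - <<'E'
from h import *
F(10)
E
```

```text
F [ 0.17  0.27 -0.44] sd [0.27 0.54 0.58] pos [ 0.5139 -0.1858  0.0834] open 0.0581 t 53.65
```

Request:
{"method": "apply_moves", "body": {
  "rows": [
    [0, 0, 0.15, 0, 0, 0],
    [0, 0, 0.3, 0, 0, 0],
    [0, 0, 0.45, 0, 0, 0],
    [0, 0, 0.6, 0, 0, 0],
    [0, 0, 0.75, 0, 0, 0],
    [0, 0, 0.75, 0, 0, 0]
  ]
}}

```text
t: 54.25
tool_pos: [0.5138, -0.1858, 0.0756]
tool_rot: [0.339, -3.12, -0.001]
contact_force: [-1.0, 0.3, -0.9]
opening: 0.0585
```

```bash
python3 - <<'E'
from h import *
F(10)
E
```

```text
F [-0.17 -0.03 -0.56] sd [0.39 0.47 0.54] pos [ 0.514  -0.1858  0.076 ] open 0.0587 t 54.75
```

Request:
{"method": "apply_moves", "body": {
  "rows": [
    [-0.1, 0, 0.1, 0, 0, 0],
    [-0.1, 0, 0.2, 0, 0, 0],
    [-0.1, 0, 0.2, 0, 0, 0]
  ]
}}

```text
t: 55.05
tool_pos: [0.5151, -0.1857, 0.074]
tool_rot: [0.339, -3.121, -0.0]
contact_force: [-0.1, 0.3, 0.8]
opening: 0.0583
```

```bash
python3 - <<'E'
from h import *
F(10)
im=grab("wrist","w31");crop(im,200,120,440,370,2.4,"w31c")
E
```

```text
F [ 0.09 -0.3   0.44] sd [0.29 0.52 0.46] pos [ 0.515  -0.1857  0.0741] open 0.0586 t 55.55
```

View pics/w31c.png

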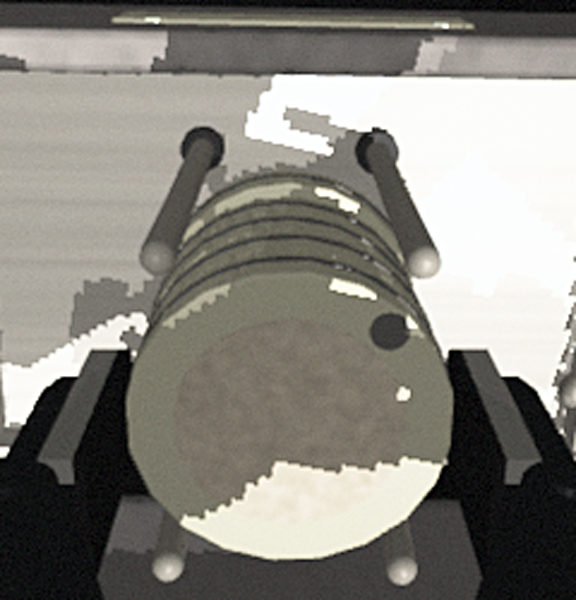

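Request:
{"method": "apply_moves", "body": {
  "rows": [
    [0, 0, 0.1, 0, 0, 0],
    [0, 0, 0.2, 0, 0, 0],
    [0, 0, 0.2, 0, 0, 0]
  ]
}}

```text
t: 55.9
tool_pos: [0.5159, -0.1856, 0.0736]
tool_rot: [0.339, -3.123, -0.001]
contact_force: [-0.5, 2.0, 7.0]
opening: 0.0582
```

```bash
python3 - <<'E'
from h import *
F(12)
E
```

```text
F [-0.67  2.    6.98] sd [0.39 0.43 0.51] pos [ 0.5159 -0.1856  0.0736] open 0.0583 t 56.5
```

Request:
{"method": "apply_moves", "body": {
  "rows": [
    [0, 0, -0.1, 0, 0, 0],
    [0, 0, -0.2, 0, 0, 0],
    [0, 0, -0.2, 0, 0, 0]
  ]
}}

```text
t: 56.8
tool_pos: [0.5158, -0.1855, 0.0753]
tool_rot: [0.339, -3.123, -0.001]
contact_force: [0.6, -0.8, -0.5]
opening: 0.0584
```

```bash
python3 - <<'E'
from h import *
F(12)
E
```

```text
F [-0.17  0.07 -0.21] sd [0.49 0.57 0.31] pos [ 0.5158 -0.1856  0.0755] open 0.0582 t 57.4
```

Request:
{"method": "apply_moves", "body": {
  "rows": [
    [0, 0, 0.05, 0, 0, 0],
    [0, 0, 0.05, 0, 0, 0]
  ]
}}

```text
t: 57.6
tool_pos: [0.5158, -0.1856, 0.075]
tool_rot: [0.339, -3.123, -0.001]
contact_force: [-0.4, 0.4, 0.9]
opening: 0.0581
```

Request:
{"method": "apply_moves", "body": {
  "rows": [
    [0, 0, 0, 0, 0, 0],
    [0, 0, 0, 0, 0, 0],
    [0, 0, 0, 0, 0, 0],
    [0, 0, 0, 0, 0, 0],
    [0, 0, 0, 0, 0, 0]
  ],
  "grip": 0
}}

```text
t: 58.1
tool_pos: [0.5159, -0.1856, 0.075]
tool_rot: [0.339, -3.123, -0.001]
contact_force: [0.5, 0.2, -0.8]
opening: 0.0853
```

Request:
{"method": "apply_moves", "body": {
  "rows": [
    [0, 0, -0.5, 0, 0, 0],
    [0, 0, -2, 0, 0, 0],
    [0, 0, -5, 0, 0, 0],
    [0, 0, -8, 0, 0, 0],
    [0, 0, -11, 0, 0, 0],
    [0, 0, -14, 0, 0, 0],
    [0, 0, -15, 0, 0, 0],
    [0, 0, -15, 0, 0, 0]
  ]
}}

```text
t: 58.9
tool_pos: [0.5171, -0.1862, 0.2279]
tool_rot: [-0.339, 3.12, -0.004]
contact_force: [-1.2, 0.2, -0.2]
opening: 0.0854
```

```bash
python3 - <<'E'
from h import *
im=look("w32");crop(im,190,140,410,380,2.4,"w32c")
s=grab("side","s32")
s2=grab("scene","sc32");crop(s2,330,180,430,260,7,"sc32c")
E
```

```text
t 58.9 pos [ 0.5171 -0.1862  0.2279] fix turn [-0.03  0.04 -0.  ]
(318, 354) (157, 230) (205, 298, 224, 102) [ 0.7483 -0.1384  0.01  ]
(320, 168) (122, 427) (215, 109, 217, 123) [ 0.5123 -0.188   0.01  ]
(589, 77) (41, 52) (567, 53, 46, 48) [0.3673 0.0489 0.01  ]
(280, -27) (100, 123) (235, 0, 90, 35) [ 0.3464 -0.2609  0.01  ]
```

View pics/w32c.png

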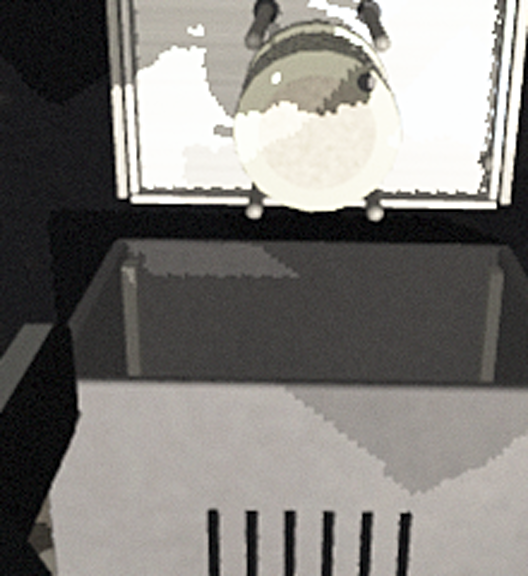

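View pics/s32.png

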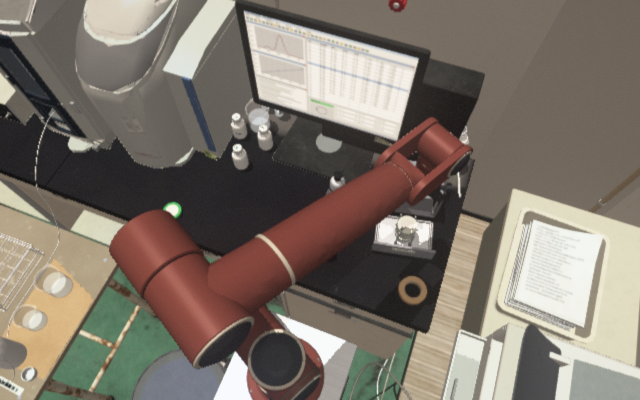

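View pics/sc32c.png

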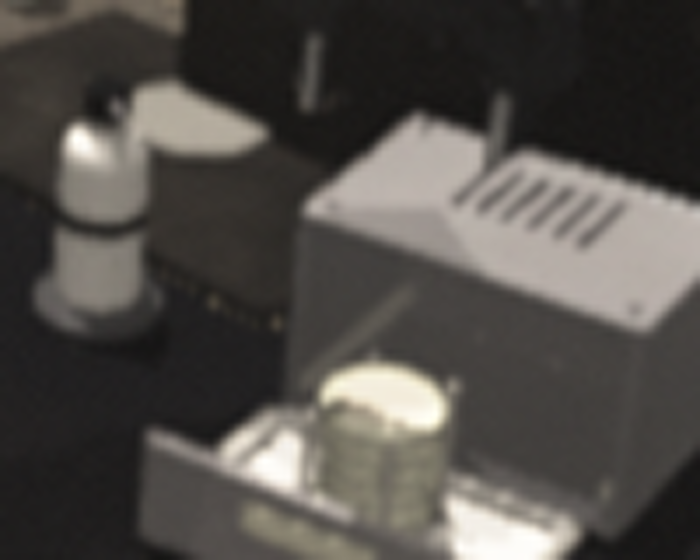

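```bash
python3 - <<'E'
from h import *
a=cv2.imread("pics/side0.png");b=cv2.imread("pics/scene0.png")
cv2.imwrite("pics/cap.png",np.hstack([cv2.resize(a[165:210,315:360],None,fx=8,fy=8,interpolation=cv2.INTER_CUBIC),cv2.resize(b[185:230,325:370],None,fx=8,fy=8,interpolation=cv2.INTER_CUBIC)]))
E
```

```text
(no output)
```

View pics/cap.png

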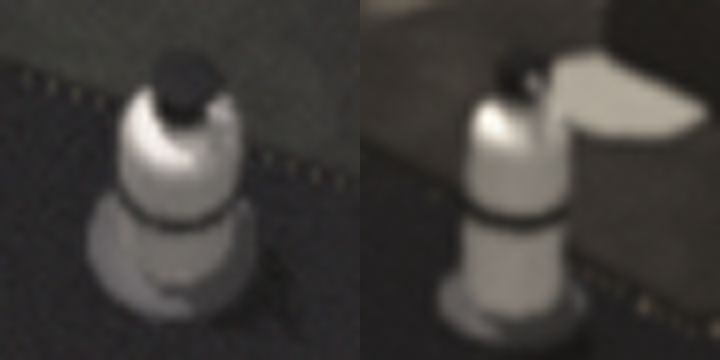

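```bash
python3 - <<'E'
from h import *
s=grab("side");c=grab("scene")
print(ray(s,338.3,174.4,.142),ray(c,345.3,192.3,.142))
def PM(im):return im["mtx"]@np.hstack([R.from_rotvec(np.ravel(im["rvec"])).as_matrix(),np.ravel(im["tvec"])[:,None]])
X=cv2.triangulatePoints(PM(s),PM(c),np.array([[338.3],[174.4]]),np.array([[345.3],[192.3]]));print((X[:3]/X[3]).ravel())
print(rel([.50,.05,.25]))
E
```

```text
[0.57622002 0.05692516 0.142     ] [0.57746877 0.05358351 0.142     ]
[0.57880363 0.05656519 0.13978685]
[-3.57 23.3  -2.68]
```

Request:
{"method": "apply_moves", "body": {
  "rows": [
    [0, 2, -1, 0, 0, 0],
    [0, 6, -2, 0, 0, 0],
    [0, 10, -2.5, 0, 0, 0],
    [0, 14, -2.5, 0, 0, 0],
    [0, 18, -2.5, 0, 0, 0],
    [0, 21, -2.5, 0, 0, 0],
    [0, 23, -2.5, 0, 0, 0],
    [0, 23, -2.5, 0, 0, 0],
    [0, 23, -2.5, 0, 0, 0]
  ],
  "grip": 1
}}

```text
t: 60.05
tool_pos: [0.4654, 0.0394, 0.2473]
tool_rot: [0.34, -3.118, -0.004]
contact_force: [0.4, -0.1, -0.1]
opening: 0.0004
```

```bash
python3 - <<'E'
from h import *
F(3);im=look("w33")
E
```

```text
F [0.02 0.03 0.28] sd [0.26 0.12 0.33] pos [0.4658 0.0386 0.2479] open 0.0 t 60.2
t 60.2 pos [0.4658 0.0386 0.2479] fix turn [ 0.03 -0.05 -0.02]
(321, 274) (51, 79) (296, 236, 50, 77) [0.5918 0.0676 0.01  ]
(140, 280) (117, 191) (54, 236, 162, 96) [ 0.6475 -0.1501  0.01  ]
(98, 168) (130, 238) (0, 112, 197, 116) [ 0.5154 -0.2032  0.01  ]
(574, 3) (38, 481) (491, 0, 149, 39) [0.2508 0.2456 0.01  ]
(46, 8) (71, 95) (0, 0, 92, 45) [ 0.3651 -0.2561  0.01  ]
```

View pics/w33.png

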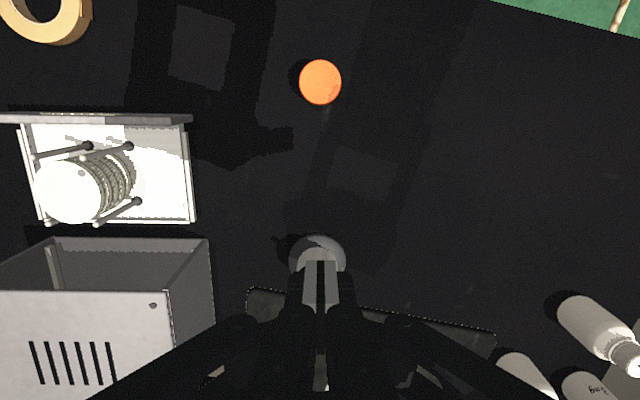

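Request:
{"method": "apply_moves", "body": {
  "rows": [
    [2, 0, 0, 0, 0, 0],
    [4.5, 0, 0, 0, 0, 0],
    [5.5, 0, 0, 0, 0, 0],
    [5.5, 0, 0, 0, 0, 0],
    [5.5, 0, 0, 0, 0, 0]
  ],
  "grip": 0
}}

```text
t: 60.75
tool_pos: [0.4126, 0.0266, 0.2485]
tool_rot: [0.335, -3.12, -0.004]
contact_force: [0.1, 0.2, -0.8]
opening: 0.0725
```

```bash
python3 - <<'E'
from h import *
im=look("w34");crop(im,220,200,420,400,3,"w34c")
E
```

```text
t 60.75 pos [0.4126 0.0266 0.2485] fix turn [ 0.03 -0.04 -0.03]
(316, 345) (48, 66) (294, 313, 47, 60) [0.6445 0.0722 0.01  ]
(121, 212) (106, 340) (0, 163, 202, 102) [ 0.5103 -0.1892  0.01  ]
(54, 56) (82, 106) (6, 10, 98, 91) [ 0.3548 -0.2618  0.01  ]
(230, -1) (13, 112) (337, 0, 303, 98) [ 0.266  -0.0944  0.01  ]
```

View pics/w34c.png

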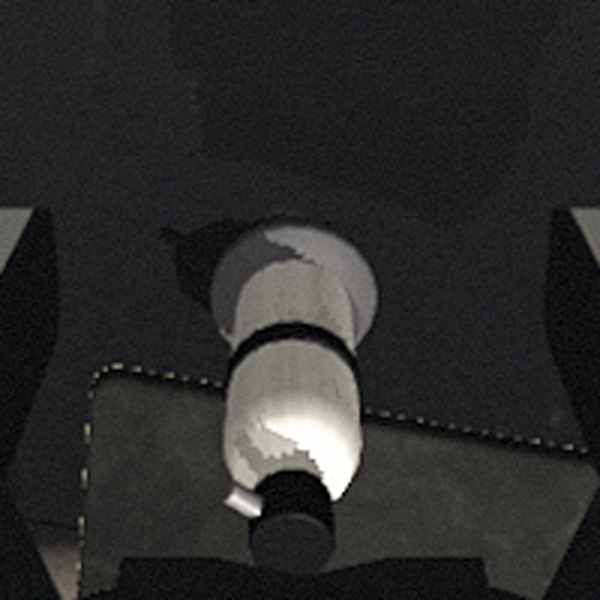

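```bash
python3 - <<'E'
from h import *
im=grab("wrist");print(ray(im,317.3,380.3,.142))
print(rel([.5775,.0565,.19]),rel([.5775,.0565,.142]))
E
```

```text
[0.57549812 0.05962674 0.142     ]
[-16.75  -0.62   5.77] [-16.77  -0.64  10.57]
```

Request:
{"method": "apply_moves", "body": {
  "rows": [
    [-2, 0, 0, 0, 0, 0],
    [-5, -0.2, 0, 0, 0, 0],
    [-8, -0.3, 1, 0, 0, 0],
    [-11, -0.4, 2, 0, 0, 0],
    [-14, -0.5, 4, 0, 0, 0],
    [-16, -0.5, 5.5, 0, 0, 0],
    [-16.65, -0.5, 6.5, 0, 0, 0],
    [-16.65, -0.5, 7.3, 0, 0, 0],
    [-16.65, -0.5, 7.3, 0, 0, 0],
    [-16.65, -0.5, 7.3, 0, 0, 0]
  ],
  "grip": 1
}}

```text
t: 61.85
tool_pos: [0.5758, 0.0574, 0.1752]
tool_rot: [0.336, -3.12, -0.004]
contact_force: [0.4, -0.6, 1.1]
opening: 0.0
```

```bash
python3 - <<'E'
from h import *
F(6);im=look("w35")
s=grab("side");a=s["color"][150:210,300:380];c=grab("scene");b=c["color"][165:225,310:390]
cv2.imwrite("pics/cap2.png",np.hstack([cv2.resize(x,None,fx=5,fy=5,interpolation=cv2.INTER_CUBIC) for x in(a,b)]))
print(rel([.5765,.0575,.142]))
E
```

```text
F [ 0.17 -0.48 -0.05] sd [0.39 0.43 0.58] pos [0.5763 0.0574 0.1755] open -0.0002 t 62.15
t 62.15 pos [0.5763 0.0574 0.1755] fix turn [ 0.03 -0.03 -0.02]
(375, 291) (74, 128) (324, 250, 106, 76) [0.6717 0.1355 0.01  ]
(88, 212) (140, 249) (0, 154, 189, 106) [ 0.6471 -0.1508  0.01  ]
(310, 217) (92, 141) (261, 150, 99, 132) [0.6074 0.0551 0.01  ]
(72, 63) (157, 225) (0, 0, 160, 129) [ 0.5173 -0.1644  0.01  ]
[-0.04 -0.01  3.3 ]
```

View pics/cap2.png

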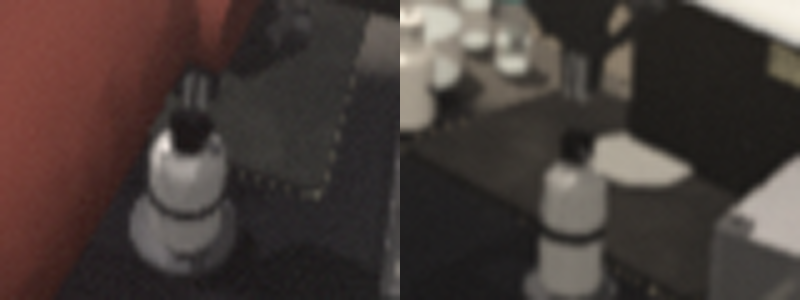

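Request:
{"method": "apply_moves", "body": {
  "rows": [
    [0, 0, 0.8, 0, 0, 0],
    [0, 0, 1.6, 0, 0, 0],
    [0, 0, 2.4, 0, 0, 0],
    [0, 0, 3.0, 0, 0, 0],
    [0, 0, 3.3, 0, 0, 0],
    [0, 0, 3.5, 0, 0, 0],
    [0, 0, 3.7, 0, 0, 0],
    [0, 0, 3.9, 0, 0, 0],
    [0, 0, 4.1, 0, 0, 0],
    [0, 0, 4.1, 0, 0, 0]
  ]
}}

```text
t: 63.3
tool_pos: [0.5762, 0.0576, 0.1359]
tool_rot: [0.336, -3.12, -0.003]
contact_force: [-5.1, -0.5, 9.5]
opening: -0.0003
```

```bash
python3 - <<'E'
from h import *
F(6)
E
```

```text
F [-6.12 -0.32  9.81] sd [0.53 0.39 0.33] pos [0.5762 0.0576 0.136 ] open -0.0001 t 63.6
```

Request:
{"method": "apply_moves", "body": {
  "rows": [
    [0, 0, -0.3, 0, 0, 0],
    [0, 0, -1, 0, 0, 0],
    [0, 0, -2.5, 0, 0, 0],
    [0, 0, -5, 0, 0, 0],
    [0, 0, -8, 0, 0, 0],
    [0, 0, -10, 0, 0, 0],
    [0, 0, -10, 0, 0, 0]
  ]
}}

```text
t: 64.3
tool_pos: [0.5789, 0.0573, 0.2411]
tool_rot: [-0.336, 3.118, 0.002]
contact_force: [0.6, 0.1, -0.2]
opening: 0.0002
```

```bash
python3 - <<'E'
from h import *
im=look("w36")
s=grab("side","s36");a=s["color"][150:210,300:380];c=grab("scene");b=c["color"][165:225,310:390]
cv2.imwrite("pics/cap3.png",np.hstack([cv2.resize(x,None,fx=5,fy=5,interpolation=cv2.INTER_CUBIC) for x in(a,b)]))
y=np.radians(12.4);ux=np.array([np.cos(y),np.sin(y)]);f=np.array([.5158,-.1857])-.065*ux
print("front",f);f2=f-.12*ux
print(f2,rel([*f2,.236]))
E
```

```text
t 64.3 pos [0.5789 0.0573 0.2411] fix turn [ 0.01  0.06 -0.02]
(620, 236) (47, 68) (587, 211, 53, 49) [0.5811 0.4186 0.01  ]
(325, 177) (60, 81) (294, 138, 61, 72) [0.5855 0.0643 0.01  ]
front [ 0.4523163 -0.1996578]
[ 0.33511563 -0.22542604] [ 29.57 -22.5   -0.05]
```

View pics/w36.png

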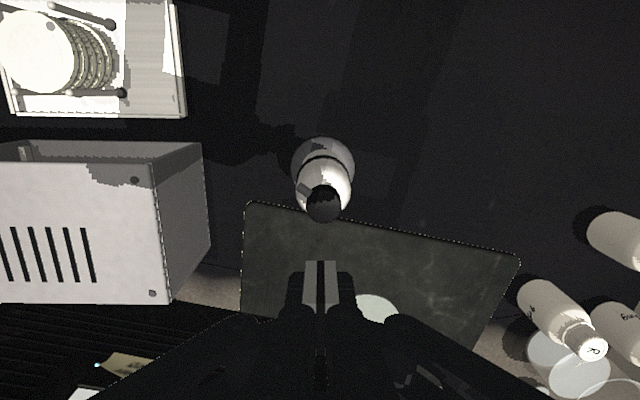

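View pics/cap3.png

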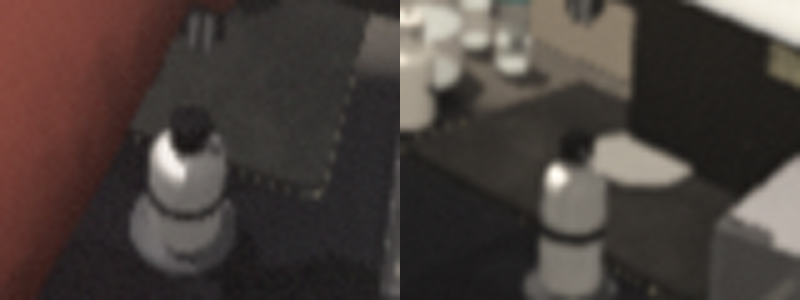

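```bash
python3 - <<'E'
from h import *
print(rel([.4132,-.2083,.2]))
E
```

```text
[ 21.56 -22.5    3.52]
```

Request:
{"method": "apply_moves", "body": {
  "rows": [
    [2, -2, 0, 0, 0, 0],
    [5, -5, 0, 0, 0, 0],
    [8, -8, 0, 0, 0, 0],
    [11, -11, 0, 0, -0.5, 0],
    [14, -14, 0, 0, -1, 0],
    [17, -17, 0, 0, -2, 0],
    [19.5, -19.5, 0, 0, -3, 0],
    [21, -21.5, 0, 0, -4, 0],
    [21.5, -22.3, 1, 0, -5, 0],
    [21.5, -22.3, 2, 0, -5, 0],
    [21.5, -22.3, 4, 0, -5, 0],
    [21.5, -22.3, 4, 0, -5, 0],
    [21.5, -22.3, 4, 0, -5, 0]
  ]
}}

```text
t: 65.75
tool_pos: [0.4134, -0.2051, 0.194]
tool_rot: [-0.291, 2.698, 0.071]
contact_force: [0.4, 0.4, 0.0]
opening: -0.0003
```

```bash
python3 - <<'E'
from h import *
im=look("w37");o=ctrl.get_obs();print(o["q"].round(2));print(R.from_rotvec(o["tool_rot"]).as_matrix().round(3));print(rel([.4132,-.2083,.04]))
E
```

```text
t 65.75 pos [ 0.4134 -0.2051  0.194 ] fix turn [ 0.06  4.93 -0.02]
(592, 121) (66, 84) (551, 87, 85, 70) [0.3823 0.0403 0.01  ]
(260, 8) (115, 130) (200, 0, 121, 72) [ 0.3554 -0.2613  0.01  ]
[-0.85 -0.56  2.22  0.39  1.29 -2.71]
[[-0.888 -0.214  0.408]
 [-0.193  0.977  0.093]
 [-0.418  0.004 -0.908]]
[ 6.6  -0.31 14.05]
```

View pics/w37.png

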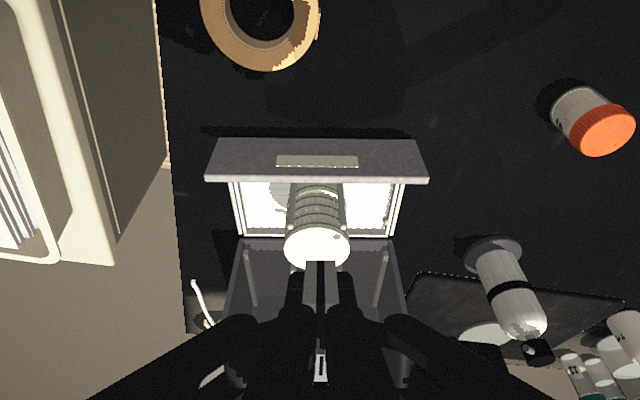

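Request:
{"method": "apply_moves", "body": {
  "rows": [
    [1.2, 0, 2.5, 0, 0, 0],
    [2.6, -0.1, 5.5, 0, 0, 0],
    [4, -0.2, 8.5, 0, 0, 0],
    [5.2, -0.3, 11, 0, 0, 0],
    [6.2, -0.3, 13, 0, 0, 0],
    [6.6, -0.3, 14, 0, 0, 0],
    [6.6, -0.3, 14, 0, 0, 0],
    [6.6, -0.3, 14, 0, 0, 0]
  ]
}}

```text
t: 66.6
tool_pos: [0.4139, -0.2088, 0.0418]
tool_rot: [-0.293, 2.695, 0.067]
contact_force: [0.1, -0.1, -0.2]
opening: -0.0001
```

```bash
python3 - <<'E'
from h import *
F(5);im=look("w38")
y=np.radians(12.4);ux=np.array([np.cos(y),np.sin(y),0])
p=ctrl.get_obs()["tool_pos"]
for d in(.02,.03,.05,.1,.15,.18,.19): print(d,rel(np.array([.4132,-.2083,.04])+d*ux))
E
```

```text
F [-0.19 -0.13 -0.2 ] sd [0.3  0.45 0.34] pos [ 0.4136 -0.2089  0.0417] open 0.0002 t 66.85
t 66.85 pos [ 0.4136 -0.2089  0.0417] fix turn [ 0.02  4.95 -0.01]
(384, 293) (60, 240) (324, 260, 106, 67) [ 0.4658 -0.1548  0.01  ]
(179, 302) (64, 469) (200, 260, 118, 73) [ 0.5059 -0.2865  0.01  ]
(575, 192) (103, 464) (352, 128, 271, 132) [ 0.3638 -0.0933  0.01  ]
(501, 72) (79, 118) (452, 32, 110, 79) [ 0.3192 -0.1613  0.01  ]
(25, 142) (168, 292) (0, 0, 117, 260) [ 0.3893 -0.3433  0.01  ]
0.02 [-1.74  0.05  0.96]
0.03 [-2.65  0.05  1.38]
0.05 [-4.47  0.05  2.22]
0.1 [-9.01  0.05  4.31]
0.15 [-13.55   0.05   6.4 ]
0.18 [-16.27   0.05   7.66]
0.19 [-17.18   0.05   8.08]
```

View pics/w38.png

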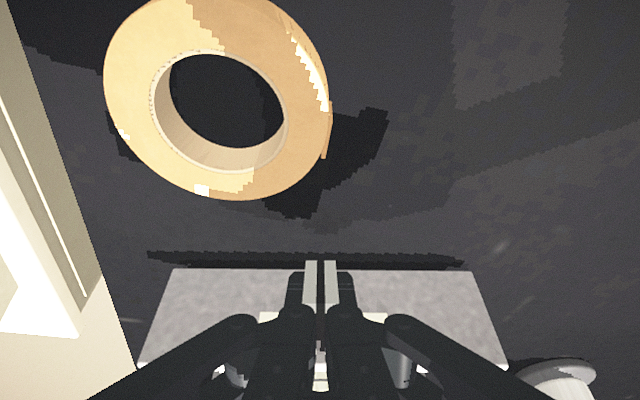

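Request:
{"method": "apply_moves", "body": {
  "rows": [
    [-0.83, 0.05, 0.54, 0, 0, 0],
    [-1.74, 0.05, 0.96, 0, 0, 0],
    [-2.19, 0.05, 1.17, 0, 0, 0],
    [-2.65, 0.05, 1.38, 0, 0, 0],
    [-3.01, 0.05, 1.54, 0, 0, 0],
    [-3.37, 0.05, 1.71, 0, 0, 0],
    [-3.83, 0.05, 1.92, 0, 0, 0],
    [-4.28, 0.05, 2.13, 0, 0, 0],
    [-4.74, 0.05, 2.34, 0, 0, 0],
    [-5.19, 0.05, 2.55, 0, 0, 0],
    [-5.65, 0.05, 2.75, 0, 0, 0],
    [-6.1, 0.05, 2.96, 0, 0, 0],
    [-6.56, 0.05, 3.17, 0, 0, 0],
    [-7.01, 0.05, 3.38, 0, 0, 0],
    [-7.46, 0.05, 3.59, 0, 0, 0],
    [-7.92, 0.05, 3.8, 0, 0, 0],
    [-8.37, 0.05, 4.01, 0, 0, 0],
    [-8.83, 0.05, 4.22, 0, 0, 0],
    [-9.28, 0.05, 4.43, 0, 0, 0],
    [-9.74, 0.05, 4.64, 0, 0, 0]
  ]
}}

```text
t: 68.9
tool_pos: [0.5192, -0.185, 0.0401]
tool_rot: [-0.292, 2.696, 0.067]
contact_force: [-0.5, -1.1, -0.4]
opening: -0.0002
```

```bash
python3 - <<'E'
from h import *
F(4);im=look("w39")
s=grab("side");c=grab("scene")
cv2.imwrite("pics/dr1.png",np.hstack([cv2.resize(x,None,fx=5,fy=5,interpolation=cv2.INTER_CUBIC) for x in(s["color"][170:270,365:445],c["color"][170:270,350:430])]))
y=np.radians(12.4);ux=np.array([np.cos(y),np.sin(y),0]);p=ctrl.get_obs()["tool_pos"]
print("d",(p-np.array([.4132,-.2083,.04]))@ux)
for d in(.12,.15,.165,.18,.19): print(d,rel(np.array([.4132,-.2083,.04])+d*ux))
E
```

```text
F [-0.28 -0.17  0.01] sd [0.26 0.68 0.43] pos [ 0.5188 -0.1849  0.04  ] open -0.0001 t 69.1
t 69.1 pos [ 0.5188 -0.1849  0.04  ] fix turn [ 0.03  4.95 -0.  ]
(170, 200) (54, 180) (108, 161, 155, 61) [ 0.5144 -0.2608  0.01  ]
(130, 2) (159, 587) (0, 144, 85, 116) [ 0.4292 -0.2669  0.01  ]
(502, 66) (76, 131) (447, 21, 95, 72) [ 0.4218 -0.1394  0.01  ]
d 0.10788993724230991
0.12 [-1.1  -0.01  0.51]
0.15 [-3.82 -0.01  1.76]
0.165 [-5.19 -0.01  2.39]
0.18 [-6.55 -0.01  3.02]
0.19 [-7.46 -0.01  3.44]
```

View pics/dr1.png

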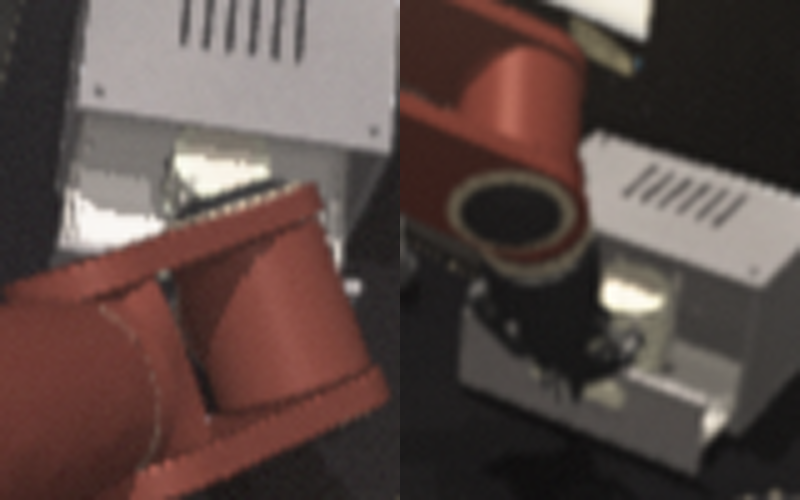

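Request:
{"method": "apply_moves", "body": {
  "rows": [
    [-0.45, 0, 0.21, 0, 0, 0],
    [-0.91, 0, 0.42, 0, 0, 0],
    [-1.36, 0, 0.63, 0, 0, 0],
    [-1.82, 0, 0.84, 0, 0, 0],
    [-2.27, 0, 1.05, 0, 0, 0],
    [-2.73, 0, 1.26, 0, 0, 0],
    [-3.18, 0, 1.47, 0, 0, 0],
    [-3.64, 0, 1.68, 0, 0, 0],
    [-4.09, 0, 1.89, 0, 0, 0],
    [-4.55, 0, 2.1, 0, 0, 0],
    [-4.82, 0, 2.22, 0, 0, 0],
    [-5.09, 0, 2.35, 0, 0, 0],
    [-5.36, 0, 2.47, 0, 0, 0],
    [-5.64, 0, 2.6, 0, 0, 0],
    [-5.91, 0, 2.72, 0, 0, 0],
    [-5.91, 0, 2.72, 0, 0, 0]
  ]
}}

```text
t: 70.85
tool_pos: [0.5796, -0.1716, 0.0397]
tool_rot: [-0.297, 2.702, 0.068]
contact_force: [-25.1, -5.2, 16.6]
opening: 0.0004
```

```bash
python3 - <<'E'
from h import *
F(4)
y=np.radians(12.4);ux=np.array([np.cos(y),np.sin(y),0]);p=ctrl.get_obs()["tool_pos"]
print("d",(p-np.array([.4132,-.2083,.04]))@ux)
im=look("w40")
s=grab("side");c=grab("scene")
cv2.imwrite("pics/dr2.png",np.hstack([cv2.resize(x,None,fx=5,fy=5,interpolation=cv2.INTER_CUBIC) for x in(s["color"][170:270,365:445],c["color"][170:270,350:430])]))
E
```

```text
F [-24.64  -5.1   16.38] sd [0.3  0.37 0.19] pos [ 0.5796 -0.1717  0.0397] open -0.0002 t 71.05
d 0.1703596563177764
t 71.05 pos [ 0.5796 -0.1717  0.0397] fix turn [0.04 4.88 0.02]
(165, 201) (53, 169) (85, 168, 165, 51) [ 0.5758 -0.2499  0.01  ]
(485, 42) (82, 102) (443, 12, 97, 77) [ 0.4764 -0.1363  0.01  ]
```

View pics/dr2.png

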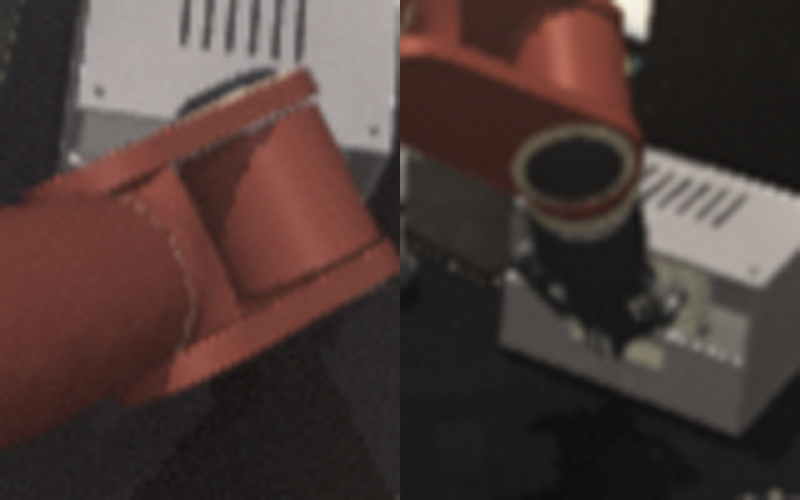

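Request:
{"method": "apply_moves", "body": {
  "rows": [
    [0.3, 0, -0.14, 0, 0, 0],
    [0.9, 0, -0.42, 0, 0, 0],
    [2, 0, -0.9, 0, 0, 0],
    [4, 0, -1.8, 0, 0, 0],
    [6, 0, -2.8, 0, 0, 0],
    [6.5, 0, -3, 0, 0, 0],
    [6.5, 0, -3, 0, 0, 0]
  ]
}}

```text
t: 71.9
tool_pos: [0.5091, -0.1873, 0.0401]
tool_rot: [-0.294, 2.702, 0.068]
contact_force: [0.5, -0.3, -0.2]
opening: 0.0004
```

```bash
python3 - <<'E'
from h import *
F(4)
im=look("w41")
s=grab("side");c=grab("scene")
cv2.imwrite("pics/dr3.png",np.hstack([cv2.resize(x,None,fx=5,fy=5,interpolation=cv2.INTER_CUBIC) for x in(s["color"][170:270,365:445],c["color"][170:270,350:430])]))
E
```

```text
F [ 0.02 -0.02  0.23] sd [0.36 0.29 0.29] pos [ 0.5104 -0.1872  0.0406] open 0.0003 t 72.1
t 72.1 pos [ 0.5104 -0.1872  0.0406] fix turn [0.03 4.89 0.02]
(126, 268) (34, 82) (0, 129, 90, 131) [ 0.5679 -0.2926  0.01  ]
(496, 53) (101, 114) (444, 5, 110, 94) [ 0.4098 -0.1458  0.01  ]
```

View pics/dr3.png

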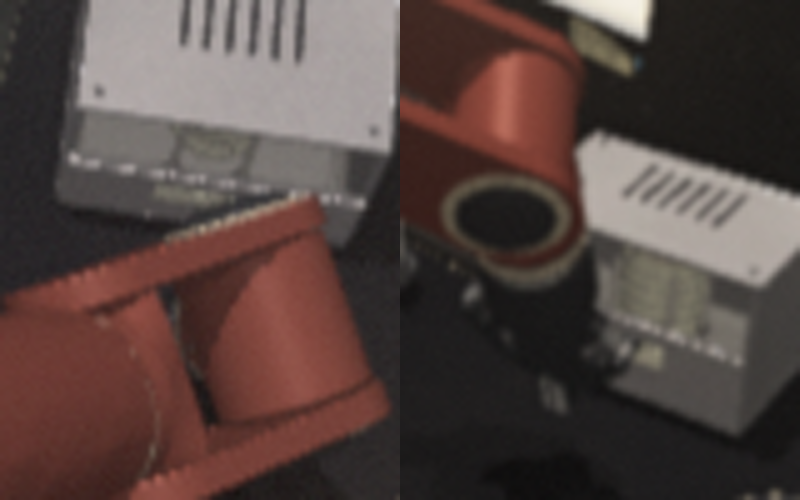

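View pics/w41.png

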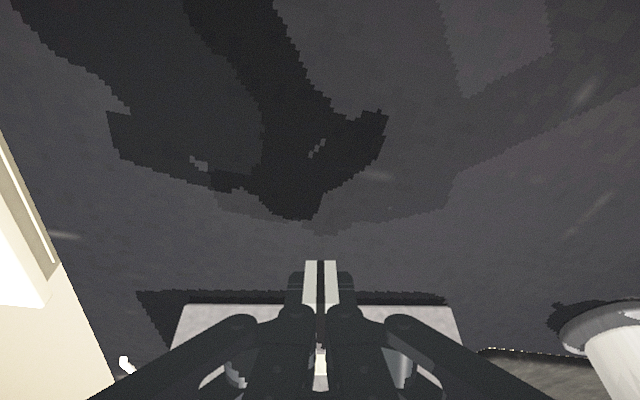

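```bash
python3 - <<'E'
from h import *
print(rel([.42,-.205,.06]),rel([.40,-.10,.24]))
E
```

```text
[ 7.56  0.21 -5.59] [ -0.17  10.95 -21.82]
```

Request:
{"method": "apply_moves", "body": {
  "rows": [
    [2, 0, -1.3, 0, 0, 0],
    [5, 0, -3.5, 0, 0, 0],
    [7.5, 0.2, -5.6, 0, 0, 0],
    [6.5, 1, -9, 0, 1, 0],
    [5, 3, -12, 0, 2, 0],
    [3.5, 5, -15, 0, 3, 0],
    [2, 7, -18, 0, 4, 0],
    [0.5, 9, -20.5, 0, 5, 0],
    [0, 11, -21.8, 0, 5, 0],
    [0, 11, -21.8, 0, 5, 0],
    [0, 11, -21.8, 0, 5, 0]
  ]
}}

```text
t: 73.35
tool_pos: [0.3986, -0.0997, 0.2388]
tool_rot: [0.344, -3.112, -0.002]
contact_force: [0.9, -0.7, -0.8]
opening: 0.0002
```

```bash
python3 - <<'E'
from h import *
F(3)
im=look("w42")
s=grab("side","s42");c=grab("scene","sc42")
cv2.imwrite("pics/dr4.png",np.hstack([cv2.resize(x,None,fx=4,fy=4,interpolation=cv2.INTER_CUBIC) for x in(s["color"][150:260,355:455],c["color"][170:280,350:450])]))
E
```

```text
F [ 0.41 -0.59 -0.14] sd [0.44 0.09 0.45] pos [ 0.3978 -0.1002  0.2375] open -0.0002 t 73.5
t 73.5 pos [ 0.3978 -0.1002  0.2375] fix turn [ 0.05 -0.14  0.02]
(174, 101) (81, 92) (131, 58, 87, 86) [ 0.355  -0.2621  0.01  ]
(145, -3) (20, 169) (277, 0, 363, 115) [ 0.2669 -0.297   0.01  ]
```

View pics/dr4.png

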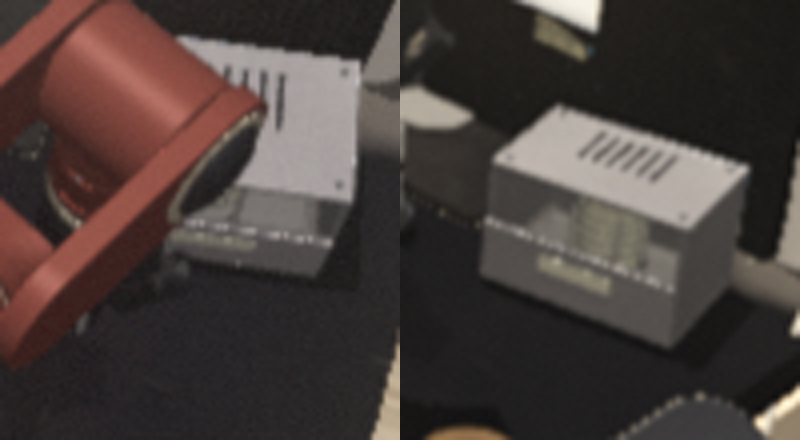

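View pics/w42.png

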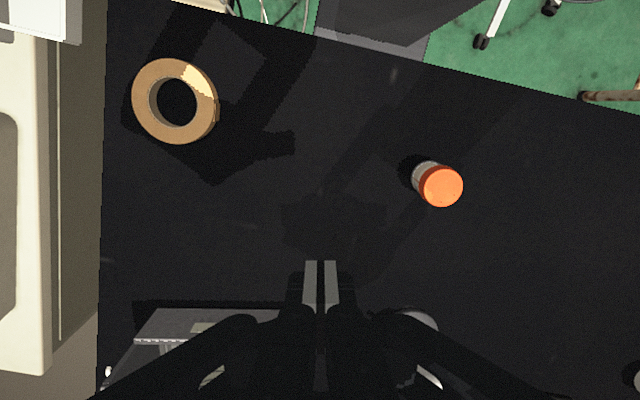

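View pics/s42.png

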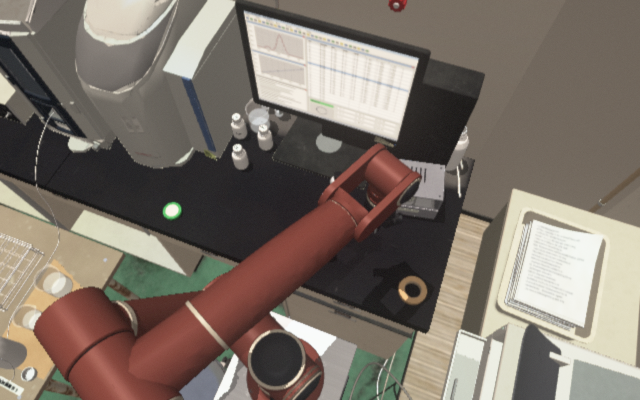

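```bash
python3 - <<'E'
from h import *
c=grab("scene");y=np.radians(12.4);ux=np.array([np.cos(y),np.sin(y),0])
g=lambda a,b,z:ray(c,350+(a-400)/4,170+b/4,z)
for n,a,b,z in[("pL",486,219,.066),("pR",675,288,.066),("hL",496,158,.125),("hR",684,229,.125),("bL",482,277,0.006),("bR",670,349,.006)]:
    P=g(a,b,z);print(n,P.round(4),"along",(P@ux).round(4))
print("open front along",np.array([.4523,-.1997,0])@ux)
E
```

```text
pL [ 0.5753 -0.0844  0.066 ] along 0.5438
pR [ 0.6131 -0.2642  0.066 ] along 0.5421
hL [ 0.5848 -0.082   0.125 ] along 0.5535
hR [ 0.6139 -0.2637  0.125 ] along 0.543
bL [ 0.5727 -0.0878  0.006 ] along 0.5405
bR [ 0.611  -0.2697  0.006 ] along 0.5388
open front along 0.39886622665528165
```

Request:
{"method": "apply_moves", "body": {
  "rows": [
    [0, -3, 0, 0, 0, 0],
    [0, -7, 0, 0, 0, 0],
    [1, -10, 0, 0, 0, 0],
    [2, -11, 0, 0, 0, 0],
    [2, -11, 0, 0, 0, 0],
    [2, -11, 0, 0, 0, 0],
    [2, -11, 0, 0, 0, 0]
  ],
  "grip": 0
}}

```text
t: 74.4
tool_pos: [0.4025, -0.2113, 0.238]
tool_rot: [0.342, -3.111, -0.004]
contact_force: [-0.4, 0.3, 0.0]
opening: 0.0858
```

```bash
python3 - <<'E'
from h import *
im=look("w43");crop(im,170,200,470,400,2.6,"w43c")
E
```

```text
t 74.4 pos [ 0.4025 -0.2113  0.238 ] fix turn [ 0.04 -0.13  0.03]
(308, 374) (48, 278) (235, 352, 167, 45) [ 0.671  -0.1673  0.01  ]
(283, 121) (81, 85) (242, 79, 83, 84) [ 0.3553 -0.261   0.01  ]
(689, 71) (97, 1129) (369, 0, 271, 110) [0.219  0.1291 0.01  ]
(229, 99) (87, 378) (177, 0, 107, 260) [ 0.3464 -0.3186  0.01  ]
```

View pics/w43c.png

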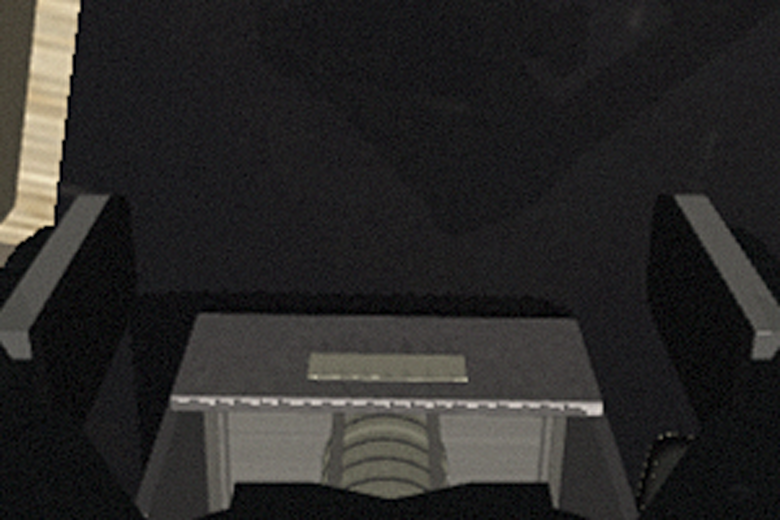

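```bash
python3 - <<'E'
from h import *
print(rel([.45,-.2003,.12]))
E
```

```text
[-5.000e+00 -1.000e-02  1.175e+01]
```

Request:
{"method": "apply_moves", "body": {
  "rows": [
    [0, 0, 1, 0, -1, 0],
    [-1, 0, 3, 0, -2, 0],
    [-2, 0, 5, 0, -3, 0],
    [-3, 0, 7, 0, -4, 0],
    [-4, 0, 9, 0, -5, 0],
    [-4.6, 0, 11, 0, -6, 0],
    [-4.6, 0, 12, 0, -7, 0],
    [-4.6, 0, 12, 0, -7, 0],
    [-4.6, 0, 12, 0, -7, 0]
  ],
  "grip": 1
}}

```text
t: 75.35
tool_pos: [0.4461, -0.2009, 0.1179]
tool_rot: [-0.277, 2.531, 0.091]
contact_force: [0.3, 0.2, 0.1]
opening: 0.0002
```

```bash
python3 - <<'E'
from h import *
look("w44");print(rel([.45,-.2003,.045]),rel([.54,-.1805,.045]),rel([.56,-.176,.045]),rel([.57,-.1738,.045]));print(R.from_rotvec(ctrl.get_obs()["tool_rot"]).as_matrix().round(3))
E
```

```text
t 75.35 pos [ 0.4461 -0.2009  0.1179] fix turn [0.05 6.86 0.02]
(313, 297) (153, 248) (200, 240, 230, 93) [ 0.7175 -0.1496  0.01  ]
(221, -75) (189, 244) (159, 0, 152, 42) [ 0.3533 -0.2632  0.01  ]
[3.9  0.02 6.3 ] [-3.71 -0.   11.5 ] [-5.4   0.   12.66] [-6.24 -0.   13.24]
[[-0.806 -0.218  0.55 ]
 [-0.179  0.976  0.124]
 [-0.564  0.002 -0.826]]
```

Request:
{"method": "apply_moves", "body": {
  "rows": [
    [1, 0, 2, 0, 0, 0],
    [2.5, 0, 4, 0, 0, 0],
    [3.9, 0, 6.3, 0, 0, 0],
    [1, 0, 8.3, 0, 0, 0],
    [-1.7, 0, 10.1, 0, 0, 0],
    [-3.7, 0, 11.5, 0, 0, 0],
    [-4.5, 0, 12.1, 0, 0, 0],
    [-5.4, 0, 12.66, 0, 0, 0],
    [-5.8, 0, 12.95, 0, 0, 0],
    [-6.24, 0, 13.24, 0, 0, 0],
    [-6.24, 0, 13.24, 0, 0, 0]
  ]
}}

```text
t: 76.5
tool_pos: [0.5701, -0.1739, 0.0452]
tool_rot: [-0.278, 2.529, 0.088]
contact_force: [-0.9, -0.2, -0.1]
opening: -0.0003
```

```bash
python3 - <<'E'
from h import *
F(4);o=ctrl.get_obs();print(o["wrist_torque"]);print(rel([.58,-.1716,.045]))
E
```

```text
F [-0.31 -0.32 -0.3 ] sd [0.49 0.43 0.67] pos [ 0.5695 -0.1739  0.0448] open 0.0 t 76.7
[-0.0705513   0.24943127  0.00124598]
[-0.9  -0.    0.59]
```

Request:
{"method": "apply_moves", "body": {
  "rows": [
    [-0.2, 0, 0.13, 0, 0, 0],
    [-0.4, 0, 0.26, 0, 0, 0],
    [-0.6, 0, 0.39, 0, 0, 0],
    [-0.8, 0, 0.52, 0, 0, 0],
    [-0.9, 0, 0.59, 0, 0, 0],
    [-0.9, 0, 0.59, 0, 0, 0]
  ]
}}

```text
t: 77.3
tool_pos: [0.5802, -0.1716, 0.045]
tool_rot: [-0.278, 2.53, 0.088]
contact_force: [0.2, 0.6, 1.2]
opening: -0.0004
```

```bash
python3 - <<'E'
from h import *
F(4);o=ctrl.get_obs();print(o["wrist_torque"]);print(rel([.59,-.1695,.045]))
c=grab("scene","sc45");s=grab("side")
cv2.imwrite("pics/dr5.png",np.hstack([cv2.resize(x,None,fx=4,fy=4,interpolation=cv2.INTER_CUBIC) for x in(s["color"][150:260,355:455],c["color"][170:280,350:450])]))
E
```

```text
F [ 0.38 -0.29  0.49] sd [0.16 0.72 0.47] pos [ 0.58   -0.1715  0.0449] open -0.0003 t 77.5
[-0.0563625   0.24926503  0.01090099]
[-0.85 -0.02  0.57]
```

View pics/dr5.png

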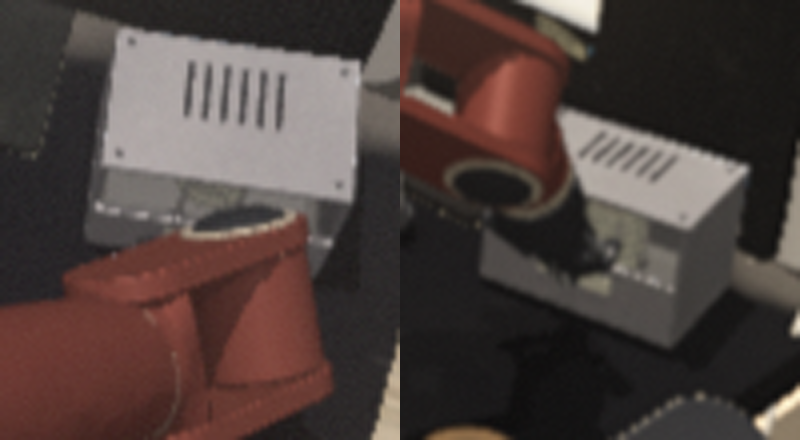

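Request:
{"method": "apply_moves", "body": {
  "rows": [
    [-0.15, 0, 0.1, 0, 0, 0],
    [-0.3, 0, 0.2, 0, 0, 0],
    [-0.45, 0, 0.3, 0, 0, 0],
    [-0.45, 0, 0.3, 0, 0, 0]
  ]
}}

```text
t: 78.0
tool_pos: [0.5812, -0.1714, 0.0445]
tool_rot: [-0.285, 2.537, 0.089]
contact_force: [-50.4, -6.4, 32.0]
opening: 0.0003
```

```bash
python3 - <<'E'
from h import *
F(4);o=ctrl.get_obs();print(o["wrist_torque"])
E
```

```text
F [-49.5   -6.34  31.68] sd [0.62 0.33 0.21] pos [ 0.5812 -0.1714  0.0445] open 0.0001 t 78.2
[-0.18711311  3.77361029  0.48790753]
```

Request:
{"method": "apply_moves", "body": {
  "rows": [
    [0.4, 0, -0.3, 0, 0, 0],
    [1.2, 0, -0.8, 0, 0, 0],
    [3, 0, -2, 0, 0, 0],
    [6, 0, -4.5, 0, 0, 0],
    [9, 0, -8, 0, 1, 0],
    [10, 1, -11, 0, 2, 0],
    [10, 3, -14, 0, 3, 0],
    [9, 5, -17, 0, 4, 0],
    [8, 7, -19, 0, 5, 0],
    [7, 8, -20, 0, 6, 0],
    [7, 8, -20, 0, 6.9, 0],
    [7, 8, -20, 0, 6.9, 0]
  ]
}}

```text
t: 79.4
tool_pos: [0.3995, -0.1304, 0.1723]
tool_rot: [0.354, -3.112, -0.002]
contact_force: [0.4, -0.1, -0.2]
opening: 0.0002
```

```bash
python3 - <<'E'
from h import *
F(3);im=look("w46")
c=grab("scene","sc46");s=grab("side")
cv2.imwrite("pics/dr6.png",np.hstack([cv2.resize(x,None,fx=4,fy=4,interpolation=cv2.INTER_CUBIC) for x in(s["color"][150:260,320:430],c["color"][170:280,330:430])]))
E
```

```text
F [-0.27 -0.26 -0.12] sd [0.46 0.24 0.34] pos [ 0.3975 -0.1309  0.1705] open -0.0002 t 79.55
t 79.55 pos [ 0.3975 -0.1309  0.1705] fix turn [ 0.04 -0.12  0.08]
(496, 210) (53, 74) (461, 181, 72, 59) [0.3804 0.0335 0.01  ]
(179, 108) (99, 111) (127, 56, 106, 105) [ 0.3547 -0.2623  0.01  ]
(5, -26) (66, 695) (400, 0, 240, 102) [ 0.2863 -0.4     0.01  ]
```

View pics/dr6.png

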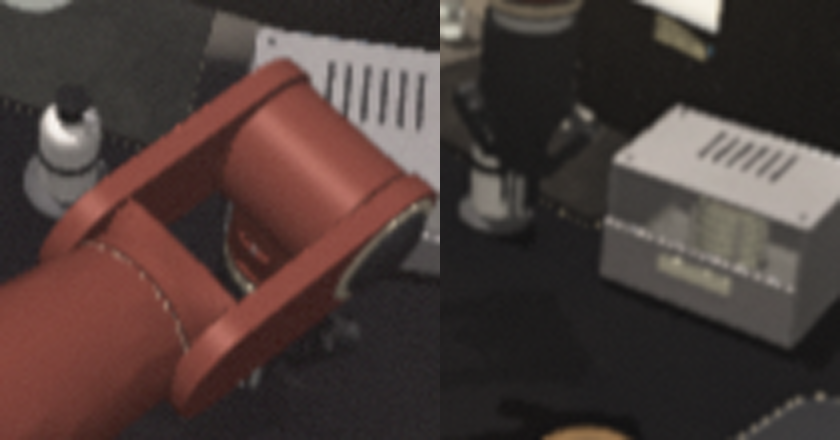

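View pics/sc46.png

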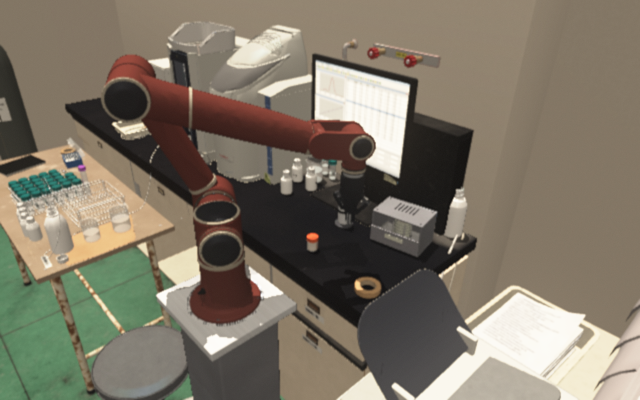

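```bash
python3 -c "
from station import ctrl
print(ctrl.finish_job())"
```

```text
the job is handed in; nothing more can be done
None
```

I stacked all four loose cassettes on the pile, pressed the duster cap and let it spring back, pushed the drawer home, and handed in the job at about 79.6 s of the 210 s limit. No fifth cassette showed in any view, and I left the green one where it was. The hand-in gave no verdict.

- **Cassettes:** I lowered each one until I felt the pile's spring, then let go. In the views just after each release and again later, the stack looked flat and centred between the rods. The fourth went about 2 mm too deep, and the force jumped to about 7 N when the pile reached the end of its travel. I backed off about 2 mm before releasing it.
- **Duster cap:** The press stopped at about 136 mm with 9.8 N, which fits fully down. The pictures afterwards show the cap back up.
- **Drawer:** I pushed twice at different tool tilts, and both pushes hit a hard stop in the same place to about 1.5 mm. The first reached about 25 N along the push, with 16 N upward. The second reached about 50 N along the push, with 32 N upward. I took this to be the fingertips on the panel, which the 40 N rule for the arm and gripper body should not cover, but I could not confirm that.
- **Disagreement:** By picture the drawer front moved about 143 mm, not the 150 mm maximum, and its face measured 5 to 10 mm in front of the housing edge, which is about the panel's thickness plus measuring error. I judged it home from the hard stop and from seeing no gap.
- **Bystanders:** The jar and tape roll showed no sign of having moved. I did not measure the white bottle again after the last cassette, but the gripper did not come near it.

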